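Count colonies under a swing-over camera

TASK

Count the colonies on the small culture dishes at the counting station: swing the camera arm all the way out to its side, set every dish that lies on the bench flat and lid up on the lit glass (none over its edge), and swing the arm all the way back over the glass. Then take the stylus from its block and with its tip press the recessed left button (zero) fully in, after it the recessed right button (count), left and right as seen from the robot. Afterwards put the stylus back upright in its block, swing the arm all the way out again and move all the dishes flat into the steel tray, without disturbing the other things on the bench.

Things in the scene. Friction and masses are not known exactly. Their poses are not given: they have to be found in the camera images.
- dish_1: one of up to four alike small covered culture dishes (two or three are there in a run), a flat disc 55 mm in diameter and 15 mm high, 30 g, amber agar under clear plastic; origin at the centre of its underside, z up through the lid. It is gripped across its diameter
- dish_2: one of up to four alike small covered culture dishes (two or three are there in a run), a flat disc 55 mm in diameter and 15 mm high, 30 g, amber agar under clear plastic; origin at the centre of its underside, z up through the lid. It is gripped across its diameter
- dish_3: one of up to four alike small covered culture dishes (two or three are there in a run), a flat disc 55 mm in diameter and 15 mm high, 30 g, amber agar under clear plastic; origin at the centre of its underside, z up through the lid. It is gripped across its diameter
- dish_4: one of up to four alike small covered culture dishes (two or three are there in a run), a flat disc 55 mm in diameter and 15 mm high, 30 g, amber agar under clear plastic; origin at the centre of its underside, z up through the lid. It is gripped across its diameter
- station: counting station, fixed: white slab, flat top 45 mm above the bench; origin at bench level, x away from the robot, y left; slab from x -130 to 150, y -115 to 115 mm. Lit glass flush in the top; black console along the near edge (x -130 to -78) with two buttons; at x 130, y 95 an upright post 28 mm wide (34 mm and 180 mm high at its head) carries the camera arm
- glass_center (a point): centre of the lit glass at its upper face (45 mm above the bench, flush with the slab); the glass is 160 mm along the station's x by 200 mm along its y; axes as the station's
- camera_arm (a joint): angle of the camera arm about the upright post, rad: 0 = all the way over the glass (stop), 1.7 = all the way out to the station's left side (stop); seen from above it grows clockwise. It stays where it is left; moving it takes about 1 N at the handle
- swing_pin (a point): middle of the arm's handle, an upright steel pin 14 mm wide on top of the camera head, from 174 to 224 mm above the bench (this point at 199), 149 mm from the hinge axis. In the station's frame it is at x 15, y 0 mm at joint 0 and about x 55, y 223 at joint 1.7. Camera head below it: 60 mm wide, 110 to 174 mm above the bench; a bar 22 mm wide, 157 to 173 mm high, joins it to the post
- swing_axis (a point): point on the arm's upright hinge axis, 165 mm above the bench
- zero_button (a joint): travel of the left (zero) spring button, m: 0 = out, 0.004 = fully in; springs back by itself; takes 1 N to start and 4 N fully in; counts as pressed beyond 0.003
- zero_button_top (a point): centre of the left button's top: a grey button 11 mm in diameter at the bottom of a 14 mm square recess in the console, 5 mm below the console's top; moves straight down
- count_button (a joint): travel of the right (count) spring button, as the left one
- count_button_top (a point): centre of the right button's top, as the left one, 80 mm to its right
- stylus: upright stylus 95 mm long, 35 g, origin at the tip's end, z up along it: tip 5 mm in diameter for 15 mm, shank 8 mm in diameter up to 45 mm, a flat collar 26 mm in diameter from 45 to 49 mm, above it the round grip 13 mm in diameter from 49 to 95 mm. It hangs in its block with the collar on the block's top
- stylus_tip (a point): the stylus's tip end
- holder: the stylus's block, fixed: aluminium, 64 by 64 mm, 56 mm high, with one round upright hole 16 mm wide and 52 mm deep in the middle of its top; origin at the centre of its underside
- holder_mouth (a point): centre of the hole's mouth, on the block's top
- tray: flat steel tray, fixed: 120 mm (its x) by 270 mm (its y), rim 12 mm high, walls 4 mm; origin at the centre of its underside
- tray_in (a point): centre of the tray's inner floor (about 4 mm above the bench), axes as the tray's; inside it measures 112 by 262 mm
- vial: bystander: amber vial 28 mm wide, 38 mm high, origin under its centre; leave alone
- ointment_jar: bystander: white jar 36 mm wide, 36 mm high, origin under its centre; leave alone
- reagent: bystander: amber bottle 72 mm wide, 160 mm high, origin under its centre; leave alone
- beaker: bystander: glass beaker 70 mm wide, 90 mm high, origin under its centre; leave alone
- lab_timer: bystander: white timer 60 by 70 mm, 20 mm high, origin under its centre; leave alone
Not all that is in view belongs to the job. What is shaped like the dish_3 but black or pink is not meant.

How it is judged (in metres and radians):
On the way, in this order (a step that is already met when the one before it is completed fails the run):
1. the camera arm is swung out to the side (value of joint camera_arm above 1.5 rad), for 0.2 s.
2. every dish present lies flat on the lit glass, at rest (x of dish_1 in the frame of glass_center between -0.056 and 0.056 m and y of dish_1 in the frame of glass_center between -0.076 and 0.076 m and z of dish_1 in the frame of glass_center between -0.005 and 0.005 m and angle between each of dish_1, dish_2, dish_3, dish_4's own z axis and vertical below 0.12 rad and x of dish_2 in the frame of glass_center between -0.056 and 0.056 m and y of dish_2 in the frame of glass_center between -0.076 and 0.076 m and z of dish_2 in the frame of glass_center between -0.005 and 0.005 m and x of dish_3 in the frame of glass_center between -0.056 and 0.056 m and y of dish_3 in the frame of glass_center between -0.076 and 0.076 m and z of dish_3 in the frame of glass_center between -0.005 and 0.005 m and x of dish_4 in the frame of glass_center between -0.056 and 0.056 m and y of dish_4 in the frame of glass_center between -0.076 and 0.076 m and z of dish_4 in the frame of glass_center between -0.005 and 0.005 m and linear speed of each of dish_1, dish_2, dish_3, dish_4 below 0.03 m/s and value of joint camera_arm above 1.5 rad), for 0.3 s.
3. the arm is back over the glass with the dishes on it (value of joint camera_arm below 0.12 rad and x of dish_1 in the frame of glass_center between -0.056 and 0.056 m and y of dish_1 in the frame of glass_center between -0.076 and 0.076 m and z of dish_1 in the frame of glass_center between -0.005 and 0.005 m and angle between each of dish_1, dish_2, dish_3, dish_4's own z axis and vertical below 0.12 rad and x of dish_2 in the frame of glass_center between -0.056 and 0.056 m and y of dish_2 in the frame of glass_center between -0.076 and 0.076 m and z of dish_2 in the frame of glass_center between -0.005 and 0.005 m and x of dish_3 in the frame of glass_center between -0.056 and 0.056 m and y of dish_3 in the frame of glass_center between -0.076 and 0.076 m and z of dish_3 in the frame of glass_center between -0.005 and 0.005 m and x of dish_4 in the frame of glass_center between -0.056 and 0.056 m and y of dish_4 in the frame of glass_center between -0.076 and 0.076 m and z of dish_4 in the frame of glass_center between -0.005 and 0.005 m), for 0.2 s.
4. the left (zero) button is pressed fully in with the stylus tip, arm over the glass and dishes on it (all of step 3 and value of joint zero_button above 0.003 m and distance between stylus_tip and zero_button_top below 0.007 m), for 0.1 s.
5. then the right (count) button likewise (all of step 3 and value of joint count_button above 0.003 m and distance between stylus_tip and count_button_top below 0.007 m), for 0.1 s.
6. the arm is swung out to the side again (value of joint camera_arm above 1.5 rad), for 0.2 s.
At the end, for the whole second after the job is handed in: Every dish present lies flat (within 0.12 rad, lid up) on the tray's floor inside its rim and at rest, the stylus stands in its block's hole (tip at least 35 mm below the mouth, tilt under 0.2 rad), and the camera arm stands out to the side (joint above 1.5 rad) (x of dish_1 in the frame of tray_in between -0.034 and 0.034 m and y of dish_1 in the frame of tray_in between -0.109 and 0.109 m and z of dish_1 in the frame of tray_in between -0.005 and 0.005 m and angle between each of dish_1, dish_2, dish_3, dish_4's own z axis and vertical below 0.12 rad and x of dish_2 in the frame of tray_in between -0.034 and 0.034 m and y of dish_2 in the frame of tray_in between -0.109 and 0.109 m and z of dish_2 in the frame of tray_in between -0.005 and 0.005 m and x of dish_3 in the frame of tray_in between -0.034 and 0.034 m and y of dish_3 in the frame of tray_in between -0.109 and 0.109 m and z of dish_3 in the frame of tray_in between -0.005 and 0.005 m and x of dish_4 in the frame of tray_in between -0.034 and 0.034 m and y of dish_4 in the frame of tray_in between -0.109 and 0.109 m and z of dish_4 in the frame of tray_in between -0.005 and 0.005 m and linear speed of each of dish_1, dish_2, dish_3, dish_4 below 0.03 m/s and value of joint camera_arm above 1.5 rad and horizontal distance between stylus_tip and holder_mouth below 0.01 m and z of stylus_tip in the frame of holder_mouth below -0.035 m and angle between stylus's own z axis and vertical below 0.2 rad); the robot touches nothing.
It fails at once if a bystander is pushed more than 40 mm from its place (distance of any of vial, ointment_jar, reagent, beaker, lab_timer from where it was at the start of the episode above 0.04 m).
It fails at once if a bystander is tipped over (angle between any of vial, ointment_jar, reagent, beaker, lab_timer's own z axis and vertical above 0.6 rad).
Of dish_1, dish_2, dish_3, dish_4 only 2 to 3 are there at a start; the rules pass over those that are not, and their reading is None.
At some moment in a run one of dish_1, dish_2, dish_3, dish_4 may be knocked a few centimetres aside while the robot is not near it.
It also fails if it takes over 210 s, if anything falls off the work surface, if the arm or the gripper's body presses on something with over 40 N, if the wrist force passes 120 N, or if a joint passes its speed limit or range.

ROBOT

A 6-joint arm with a two-finger parallel gripper is mounted at the origin on the work surface. World frame = base frame: x ahead of the robot, y to its left, z up, the work surface at z = 0. Lengths are in m, angles in degrees, forces in N, time in s.
With the tool pointing down it reaches from about 0.25 to 0.725 m from the base axis. Payload 9.7 kg.
Tool frame: the origin (TCP) lies midway between the tips of the shut fingers; the grasp point (between the pads) lies 19 mm behind it (bot.hold_point_z is the distance from the TCP to the grasp point, in m); z points along the fingers, y is the line along which they close (so a half turn about z gives the same grasp; the last joint's range is limited). The gripper opens to 85 mm and grips with 20 to 120 N. Pads are 22 mm wide; open, the fingers measure 114 mm over their backs; the gripper's body (76 mm by 85 mm) begins 54 mm behind the grasp point. The pads swing forward as they close: fully open they stand 13 mm farther back than shut.
Start: joints at [-70.073, 4.979, 10.078, 95.1, 0, 90], TCP at [0.187, -0.517, 0.231] pointing down, gripper open.
Joint ranges: [-179.16, 179.16], [-48.56, 103.87], [-65.8, 70.77], [-126.05, 130.52], [-82.76, 87.17], [-180, 180]. Speed limits (degrees/s): [127.2, 127.2, 147.25, 180, 180, 180].

INTERFACE

Orientations are given as [roll, pitch, yaw] about the fixed x, y, z axes, in that order (R = Rz(yaw) Ry(pitch) Rx(roll)).
In Python, from workcell import bot gives the robot as it stands.
- The arm moves only by the tool play_rows, never from a script. Its argument "steps" is a list that holds one entry, the list of rows, each a list of 4 numbers: the shift along the tool's x, y, z in m, then the turn about the tool's z in rad. In form: [[[tx, ty, tz, yaw], ...]]. A call has exactly 5 rows; each row shifts and turns the commanded pose from where the row before left it, along the tool's axes as they then stand; what a row does not reach is not made up. A row lasts 1/12 s, in which the tool goes at most 41.7 mm and 7.16 degrees, less where a joint would pass 70% of its speed; a pose out of reach is approached as far as the arm can. A call is refused whole if a number of a shift passes 0.0417 or a number of a turn 0.125, either way. A call with a gripper value outside its range is refused whole. "gripper" is the finger opening in m, from 0 to 0.0854, set as the call begins (left out, the last holds). The fingers move at their own pace and stop on an object; "squeeze" is the grip in N (left out, the last holds). Time passes only in rows, so rows that do not move let the fingers close, or fill a call up. It gives the time, the measured TCP pose, the force, the opening and the grip force at its end, in the units of the state.
- bot.get_obs(): the state, without advancing time (a new reading comes with each control period).
- bot.camera(name): name is "scene" or "top" or "wrist"; returns a dict with "img" (420x560x3 uint8, blue, green, red), "vfov" (degrees; the focal length in pixels is half the picture's height over the tangent of half this angle, whatever the lens; pixels are square), "cx", "cy" (the principal point, pixels), "xyz" and "attitude" of the camera in the world. Camera axes: x right, y down, z forward; pixel columns grow to the right and rows downward; lengths in m; the calibration is good to about 2 mm. A picture is of the moment at which its call begins. There is no depth.
- bot.job_done(): hands the job in; it is judged then, once.
The state is a dict: "time": time; "q": joint angles; "qd": joint speeds; "joint_efforts": joint torques, N m; "ee_pos": TCP position; "tcp_rot": TCP orientation; "wrist_force": force on the tool from outside, world axes, zero at the start; "torque": the same for the moment, N m; "opening": finger opening in m; "grasp_force": force on a finger pad.
Only numpy, scipy, OpenCV 4.12 (cv2) and the standard library are available. Lean on these libraries where they do the work, as an engineer would, in place of code of your own. Each camera call takes 0.05 s, during which the arm holds its last target. There are 200 camera calls.

## Working session

There is one attempt and no reset: what is moved stays moved. The work goes in short steps, Python scripts to look and compute and a tool call to move; the robot and the scene stay as the last step left them, time stands still between calls to the robot, and variables do not carry over. Pictures are saved under pics/ and viewed, at most 14 in all, crops included, and the job is handed in when it is done.

Besides the shell and the picture viewer there is one more tool, called by a JSON object that holds its "method" and its "body", one argument or row to a line. play_rows: Moves the arm, as the interface text tells. Its arguments: {"type":"object","properties":{"steps":{"type":"array","items":{"type":"array","items":{"type":"array","items":{"type":"number"}}}},"gripper":{"type":"number"},"squeeze":{"type":"number"}},"required":["steps"]}

```bash
mkdir -p pics; cat > h.py <<'E'
import numpy as np, cv2
from workcell import bot
from scipy.spatial.transform import Rotation as R
def cam(name,fn=None):
    c=bot.camera(name)
    if fn: cv2.imwrite('pics/'+fn,c['img'])
    return c
def rot(c):
    a=np.array(c['attitude'],float)
    return a if a.shape==(3,3) else R.from_euler('xyz',a,degrees=True).as_matrix()
def f(c): return c['img'].shape[0]/2/np.tan(np.radians(c['vfov']/2))
def w(c,u,v,z):
    d=rot(c)@np.array([(u-c['cx'])/f(c),(v-c['cy'])/f(c),1]); o=np.array(c['xyz'])
    return o+d*(z-o[2])/d[2]
def px(c,p):
    q=rot(c).T@(np.array(p)-np.array(c['xyz'])); return np.array([c['cx'],c['cy']])+f(c)*q[:2]/q[2]
E
python3 - <<'E'
from h import *
import pickle
o=bot.get_obs(); print(o)
D={}
for n in ['scene','top','wrist']:
    c=cam(n,n+'0.png'); D[n]=c
    print(n,{k:v for k,v in c.items() if k!='img'})
pickle.dump(D,open('c0.pkl','wb'))
cv2.imwrite('pics/top0b.png',cv2.resize(D['top']['img'],(800,600),interpolation=cv2.INTER_CUBIC))
E
```

```text
{'time': 0.0, 'q': array([-7.00736791e+01,  5.01157001e+00,  1.00312456e+01,  9.50996776e+01,
        5.71549630e-04,  9.00005206e+01]), 'qd': array([ 0.06564956,  0.06754899,  0.04100202,  0.01354205,  0.04734678,
       -0.00476333]), 'joint_efforts': array([-1.56528364e-03, -5.20384955e+01,  4.64804184e+01,  1.62353256e-02,
       -1.85295844e-04,  2.99253111e-05]), 'ee_pos': array([ 0.18736405, -0.51683715,  0.23054983]), 'tcp_rot': array([-1.79919998e+02, -5.70822128e-04,  1.99257995e+01]), 'wrist_force': array([-0.65112747, -0.12304928,  0.21699617]), 'torque': array([-0.04776526, -0.0454387 , -0.03134684]), 'grasp_force': 0.0, 'opening': 0.08566769748290982}
scene {'vfov': 42.06535794141908, 'cx': 275.0434646953525, 'cy': 200.46882290321034, 'xyz': array([ 1.46046638, -0.34547436,  1.44592747]), 'attitude': array([-142.15253828,   -0.79026878,   72.62523691])}
top {'vfov': 46.55051770636523, 'cx': 278.7224929302037, 'cy': 207.824492950762, 'xyz': array([ 0.31880314, -0.02481683,  1.58179343]), 'attitude': array([-172.42288216,   -0.53400742,  -89.15902449])}
wrist {'vfov': 68.20251362332982, 'cx': 276.02881602562843, 'cy': 207.5723440296077, 'xyz': array([ 0.25957611, -0.49180116,  0.37389239]), 'attitude': array([ 1.62850930e+02,  6.07189766e-02, -7.00736516e+01])}
```

View pics/top0b.png

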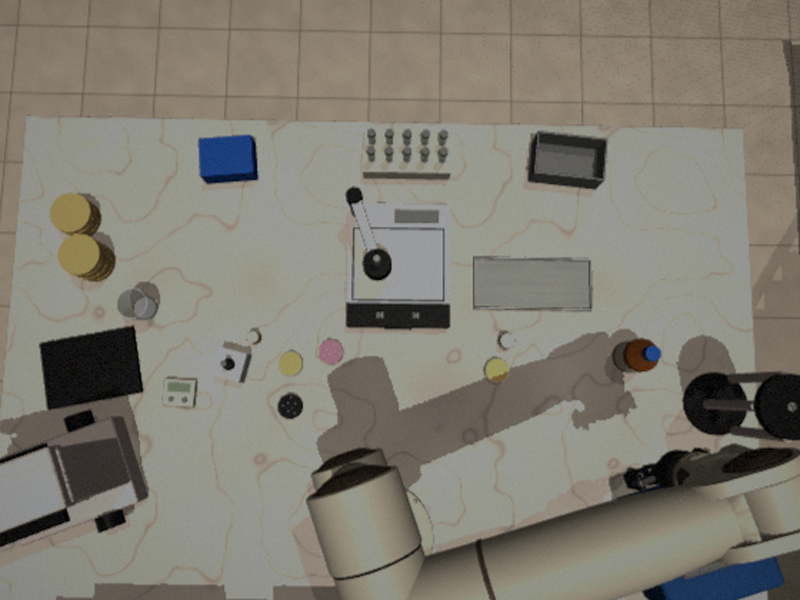

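View pics/scene0.png

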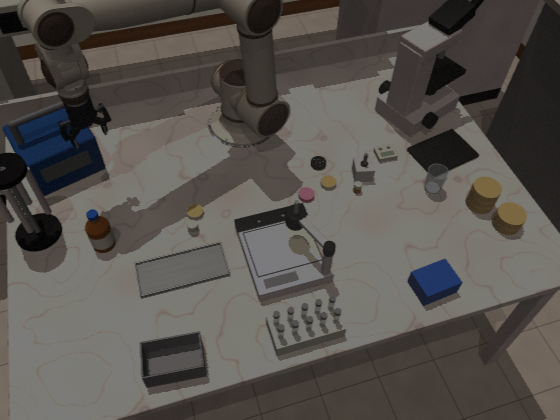

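```bash
python3 - <<'E'
from h import *
import pickle
D=pickle.load(open('c0.pkl','rb'))
a=cv2.resize(D['top']['img'][125:305,100:420],(800,450),interpolation=cv2.INTER_CUBIC)
cv2.imwrite('pics/tc.png',a)
b=cv2.resize(D['scene']['img'][130:310,180:420],(800,600),interpolation=cv2.INTER_CUBIC)
cv2.imwrite('pics/sc.png',b)
E
```

```text
(no output)
```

View pics/tc.png

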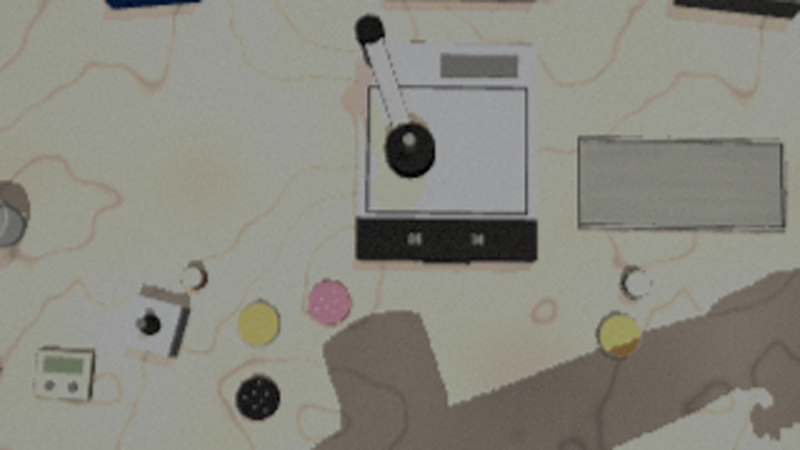

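View pics/sc.png

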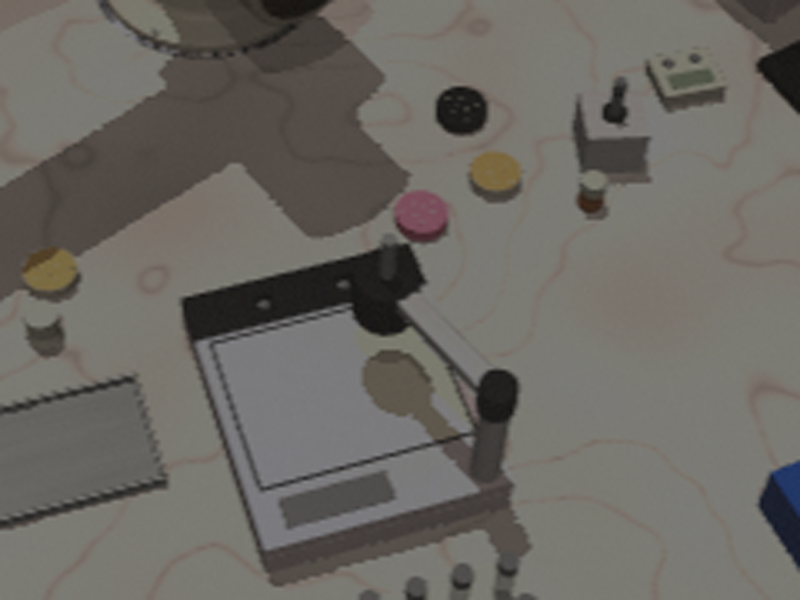

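```bash
python3 - <<'E'
from h import *
import pickle
D=pickle.load(open('c0.pkl','rb'))
t=D['top']; s=D['scene']
T={'dA':(258,323,.013),'dB':(619,335,.013),'pink':(329,302,.015),'black':(258,398,.015),
'slabTL':(360,45,.045),'slabTR':(535,44,.045),'consBL':(357,260,.045),'consBR':(536,260,.045),'glTL':(368,87,.045),'glTR':(526,87,.045),'glBL':(366,212,.045),'glBR':(527,212,.045),
'b1':(414,239,.04),'b2':(478,239,.04),'pin':(408,140,.224),'post':(370,29,.18),'holeTop':(150,318,.095),'blkc':(160,322,.056),
'trTL':(578,137,.012),'trTR':(783,142,.012),'trBL':(578,227,.012),'trBR':(784,231,.012),'vial':(196,276,.038),'jar':(640,282,.036),'timer':(65,374,.02)}
for k,(u,v,z) in T.items(): print(k,w(t,u/2.5+100,v/2.5+125,z).round(4))
S={'dA':(496,170,.014),'dB':(51,268,.014),'b1':(343,284,.04),'b2':(264,304,.04),'pin':(391,238,.224),'stylTop':(621,82,.102),'consNR':(183,299,.045),'consNL':(410,247,.045),'slabFR':(270,553,.045),'slabFL':(508,490,.045),'trNL':(135,376,.012),'trFL':(164,484,.012),'vial':(594,182,.038),'jar':(44,316,.036)}
for k,(u,v,z) in S.items(): print('S',k,w(s,u*.3+180,v*.3+130,z).round(4))
E
```

```text
dA [0.3743 0.2028 0.013 ]
dB [ 0.3659 -0.2593  0.013 ]
pink [0.4024 0.1127 0.015 ]
black [0.2796 0.1992 0.015 ]
slabTL [0.7329 0.0791 0.045 ]
slabTR [ 0.7381 -0.1471  0.045 ]
consBL [0.4542 0.0762 0.045 ]
consBR [ 0.4577 -0.1499  0.045 ]
glTL [0.6776 0.0675 0.045 ]
glTR [ 0.681  -0.1358  0.045 ]
glBL [0.5155 0.0663 0.045 ]
glBR [ 0.5187 -0.1381  0.045 ]
b1 [0.4825 0.0049 0.04  ]
b2 [ 0.4838 -0.0764  0.04  ]
pin [0.5754 0.0102 0.224 ]
post [0.7161 0.0587 0.18  ]
holeTop [0.3755 0.3218 0.095 ]
blkc [0.3722 0.3183 0.056 ]
trTL [ 0.6231 -0.2067  0.012 ]
trTR [ 0.6208 -0.4756  0.012 ]
trBL [ 0.5045 -0.2068  0.012 ]
trBR [ 0.5035 -0.4743  0.012 ]
vial [0.4314 0.2796 0.038 ]
jar [ 0.4326 -0.2828  0.036 ]
timer [0.3062 0.4432 0.02  ]
S dA [0.377 0.207 0.014]
S dB [ 0.3685 -0.256   0.014 ]
S b1 [0.4877 0.0055 0.04  ]
S b2 [ 0.4884 -0.0736  0.04  ]
S pin [0.5807 0.0135 0.224 ]
S stylTop [0.3719 0.3344 0.102 ]
S consNR [ 0.4641 -0.1463  0.045 ]
S consNL [0.4676 0.0802 0.045 ]
S slabFR [ 0.7455 -0.1436  0.045 ]
S slabFL [0.7473 0.0743 0.045 ]
S trNL [ 0.5139 -0.2075  0.012 ]
S trFL [ 0.6344 -0.2105  0.012 ]
S vial [0.4382 0.2866 0.038 ]
S jar [ 0.4389 -0.2758  0.036 ]
```

{"method": "play_rows", "body": {
  "steps": [
    [[0.027,-0.018,-0.006,0],[0.027,-0.018,-0.006,0],[0.027,-0.018,-0.006,0],[0.027,-0.018,-0.006,0],[0.027,-0.018,-0.006,0]]
  ],
  "gripper": 0.05,
  "squeeze": 20
}}

```text
time: 0.57
ee_pos: [0.2842, -0.3851, 0.2613]
tcp_rot: [-180.0, 0.0, 19.9]
wrist_force: [0.6, 0.5, 0.4]
opening: 0.0502
grasp_force: 0.0
```

{"method": "play_rows", "body": {
  "steps": [
    [[0.027,-0.018,-0.006,0],[0.027,-0.018,-0.006,0],[0.027,-0.018,0,0],[0.027,-0.018,0,0],[0.027,-0.018,0,0]]
  ]
}}

```text
time: 0.98
ee_pos: [0.3806, -0.2544, 0.2733]
tcp_rot: [180.0, -0.0, 19.9]
wrist_force: [-0.2, -1.4, -0.5]
opening: 0.0502
grasp_force: 0.0
```

{"method": "play_rows", "body": {
  "steps": [
    [[0.027,-0.018,0,0],[0.027,-0.018,0,0],[0.027,-0.018,0,0],[0.027,-0.018,0,0],[0.027,-0.018,0,0]]
  ]
}}

```text
time: 1.4
ee_pos: [0.4768, -0.1236, 0.2732]
tcp_rot: [-180.0, 0.0, 19.9]
wrist_force: [-0.6, -0.0, 0.3]
opening: 0.0501
grasp_force: 0.0
```

{"method": "play_rows", "body": {
  "steps": [
    [[0.027,-0.018,0,0],[0.027,-0.018,0,0],[0.027,-0.018,0,0],[0.02,-0.018,0,0],[0,0,0,0]]
  ]
}}

```text
time: 1.82
ee_pos: [0.5482, -0.0195, 0.2719]
tcp_rot: [-179.9, 0.1, 20.1]
wrist_force: [1.1, 0.0, 0.4]
opening: 0.05
grasp_force: 0.0
```

```bash
cat >> h.py <<'E'
def dto(x,y,z,yaw=None):
    "tool-frame shift (tx,ty,tz) and turn from the present pose to world x,y,z (tool down)"
    o=bot.get_obs(); p=o['ee_pos']; a=o['tcp_rot'][2]
    M=R.from_euler('xyz',o['tcp_rot'],degrees=True).as_matrix()
    print('at',p.round(4),'yaw',a.round(2),'q6',o['q'][5].round(1),'t',round(o['time'],1),'shift',(M.T@(np.array([x,y,z])-p)).round(4),'turn',None if yaw is None else np.round(-np.radians((yaw-a+90)%180-90),4))
E
python3 - <<'E'
from h import *
o=bot.get_obs(); print(o['q'],o['tcp_rot'])
c=cam('wrist','w1.png'); import pickle; pickle.dump(c,open('cw1.pkl','wb'))
for q in [(.576,.01,.224),(.576,.01,.174)]: print(px(c,q))
dto(.576,.010,.27)
E
```

```text
[-2.06519675e+00  6.00801256e+00  1.57573017e+01  9.98289338e+01
  5.67521623e-02  1.57813912e+02] [-1.79917375e+02  5.23174397e-02  2.01208899e+01]
[245.82348668 178.84448242]
[251.86332945 165.57694886]
at [ 0.5473 -0.0211  0.2722] yaw 20.11 q6 157.7 t 1.9 shift [ 0.0376 -0.0193  0.0022] turn None
```

View pics/w1.png

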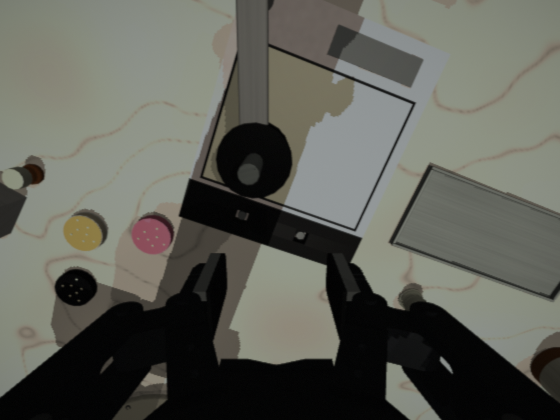

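```bash
python3 - <<'E'
from h import *
import pickle
c=pickle.load(open('cw1.pkl','rb'))
cv2.imwrite('pics/w1c.png',cv2.resize(np.clip(c['img'][110:210,190:310].astype(float)*2,0,255).astype('uint8'),(720,600),interpolation=cv2.INTER_CUBIC))
for uv in [(248,172),(249,174)]: print(w(c,*uv,.224))
# station features
for n,uv,z in [('b1',(242,215),.04),('b2',(301,237),.04),('dA',(84,231),.014),('gBL',(201,178),.045),('gBR',(355,230),.045),('gTR',(414,102),.045),('gTL',(268,45),.045),('trL',(431,165),.012),('trB',(391,243),.012)]: print(n,w(c,*uv,z).round(4))
E
```

```text
[0.58058401 0.01010204 0.224     ]
[0.57960234 0.00911355 0.224     ]
b1 [0.487  0.0037 0.04  ]
b2 [ 0.4847 -0.078   0.04  ]
dA [0.38  0.202 0.014]
gBL [0.5166 0.0653 0.045 ]
gBR [ 0.5193 -0.1381  0.045 ]
gTR [ 0.6836 -0.1365  0.045 ]
gTL [0.6815 0.0379 0.045 ]
trL [ 0.6273 -0.2063  0.012 ]
trB [ 0.5098 -0.2067  0.012 ]
```

View pics/w1c.png

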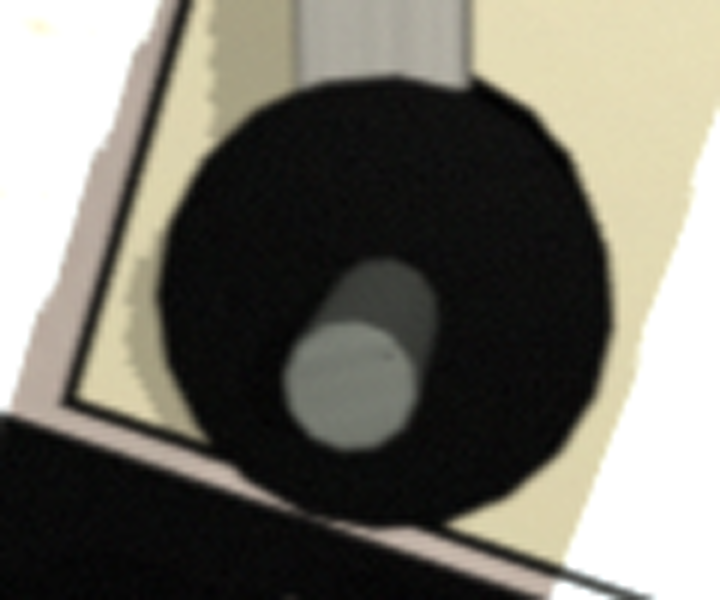

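{"method": "play_rows", "body": {
  "steps": [
    [[0,0,0,-0.12],[0,0,0,-0.12],[0,0,0,-0.12],[0,0,0,-0.12],[0,0,0,-0.12]]
  ]
}}

```text
time: 2.28
ee_pos: [0.5461, -0.024, 0.2734]
tcp_rot: [-180.0, 0.0, 54.6]
wrist_force: [-0.1, -0.4, -0.4]
opening: 0.0498
grasp_force: 0.0
```

{"method": "play_rows", "body": {
  "steps": [
    [[0,0,0,-0.12],[0,0,0,-0.12],[0,0,0,-0.12],[0,0,0,-0.12],[0,0,0,-0.12]]
  ]
}}

```text
time: 2.7
ee_pos: [0.5461, -0.024, 0.2734]
tcp_rot: [-180.0, 0.0, 89.0]
wrist_force: [-0.4, -0.9, -0.7]
opening: 0.0501
grasp_force: 0.0
```

{"method": "play_rows", "body": {
  "steps": [
    [[0,0,0,-0.12],[0,0,0,-0.12],[0,0,0,-0.12],[0,0,0,-0.12],[0,0,0,-0.12]]
  ]
}}

```text
time: 3.12
ee_pos: [0.5461, -0.024, 0.2734]
tcp_rot: [-180.0, 0.0, 123.3]
wrist_force: [-0.5, -0.6, 0.9]
opening: 0.0499
grasp_force: 0.0
```

{"method": "play_rows", "body": {
  "steps": [
    [[0,0,0,-0.12],[0,0,0,-0.12],[0,0,0,-0.12],[0,0,0,-0.12],[0,0,0,-0.12]]
  ]
}}

```text
time: 3.53
ee_pos: [0.5461, -0.024, 0.2734]
tcp_rot: [-180.0, -0.0, 157.7]
wrist_force: [0.6, 0.9, 0.3]
opening: 0.0503
grasp_force: 0.0
```

{"method": "play_rows", "body": {
  "steps": [
    [[0,0,0,-0.12],[0,0,0,-0.12],[0,0,0,-0.12],[0,0,0,-0.12],[0,0,0,-0.12]]
  ]
}}

```text
time: 3.95
ee_pos: [0.5461, -0.024, 0.2733]
tcp_rot: [-180.0, -0.0, -167.9]
wrist_force: [-0.4, 0.4, -0.2]
opening: 0.0499
grasp_force: 0.0
```

{"method": "play_rows", "body": {
  "steps": [
    [[0,0,0,-0.12],[0,0,0,0],[0,0,0,0],[0,0,0,0],[0,0,0,0]]
  ]
}}

```text
time: 4.37
ee_pos: [0.5465, -0.0234, 0.2733]
tcp_rot: [-180.0, 0.0, -161.5]
wrist_force: [0.4, 0.2, -0.0]
opening: 0.05
grasp_force: 0.0
```

```bash
python3 - <<'E'
from h import *
dto(.5795,.0095,.18,-159.6)
E
```

```text
at [ 0.5465 -0.0234  0.2733] yaw -161.49 q6 -21.0 t 4.4 shift [-0.0417  0.0207  0.0933] turn -0.033
```

{"method": "play_rows", "body": {
  "steps": [
    [[-0.021,0.0105,0,-0.033],[-0.021,0.0105,0,0],[0,0,0.02,0],[0,0,0.025,0],[0,0,0.02,0]]
  ]
}}

```text
time: 4.78
ee_pos: [0.5792, 0.0111, 0.2067]
tcp_rot: [180.0, -0.0, -159.5]
wrist_force: [-0.5, -0.1, 0.2]
opening: 0.0503
grasp_force: 0.0
```

{"method": "play_rows", "body": {
  "steps": [
    [[0,0,0.02,0],[0,0,0.008,0],[0,0,0,0],[0,0,0,0],[0,0,0,0]]
  ]
}}

```text
time: 5.2
ee_pos: [0.5796, 0.0108, 0.1819]
tcp_rot: [-180.0, 0.1, -159.4]
wrist_force: [-0.9, -0.0, -0.0]
opening: 0.05
grasp_force: 0.0
```

{"method": "play_rows", "body": {
  "steps": [
    [[0,0,0,0],[0,0,0,0],[0,0,0,0],[0,0,0,0],[0,0,0,0]]
  ],
  "gripper": 0.0,
  "squeeze": 20
}}

```text
time: 5.62
ee_pos: [0.5794, 0.0108, 0.1811]
tcp_rot: [-180.0, 0.1, -159.4]
wrist_force: [0.5, -0.8, 5.5]
opening: 0.0135
grasp_force: 20.6
```

{"method": "play_rows", "body": {
  "steps": [
    [[0,0,0,0],[0,0,0,0],[0,0,0,0],[0,0,0,0],[0,0,0,0]]
  ]
}}

```text
time: 6.03
ee_pos: [0.5794, 0.0108, 0.1811]
tcp_rot: [-180.0, 0.1, -159.4]
wrist_force: [0.0, 0.3, 5.6]
opening: 0.0134
grasp_force: 20.6
```

{"method": "play_rows", "body": {
  "steps": [
    [[-0.0008,0.0156,0,0.105],[-0.0008,0.0156,0,0.105],[-0.0008,0.0156,0,0.105],[-0.0008,0.0156,0,0.105],[0,0,0,0]]
  ]
}}

```text
time: 6.45
ee_pos: [0.5712, 0.0742, 0.1811]
tcp_rot: [179.9, 0.2, 176.2]
wrist_force: [6.5, -0.9, 4.2]
opening: 0.0134
grasp_force: 20.5
```

{"method": "play_rows", "body": {
  "steps": [
    [[-0.0008,0.0156,0,0.105],[-0.0008,0.0156,0,0.105],[-0.0008,0.0156,0,0.105],[-0.0008,0.0156,0,0.105],[0,0,0,0]]
  ]
}}

```text
time: 6.87
ee_pos: [0.5894, 0.1331, 0.1811]
tcp_rot: [179.9, 0.3, 152.1]
wrist_force: [10.2, -6.2, 4.0]
opening: 0.0136
grasp_force: 20.7
```

{"method": "play_rows", "body": {
  "steps": [
    [[-0.0008,0.0156,0,0.105],[-0.0008,0.0156,0,0.105],[-0.0008,0.0156,0,0.105],[-0.0008,0.0156,0,0.105],[0,0,0,0]]
  ]
}}

```text
time: 7.28
ee_pos: [0.6293, 0.1793, 0.1809]
tcp_rot: [179.8, 0.3, 127.9]
wrist_force: [8.0, -10.4, 4.4]
opening: 0.0132
grasp_force: 21.8
```

```bash
python3 - <<'E'
from h import *
o=bot.get_obs(); p=o['ee_pos']; print(p,o['wrist_force'])
v=p[:2]-[.718,.061]; print(np.hypot(*v)); a=np.degrees(np.arctan2(v[1],v[0])); print((-140.4+.7-a)%360*np.pi/180)
E
```

```text
[0.62926052 0.17928958 0.18093053] [  7.95790346 -10.35656732   4.40334419]
0.14787535082188694
1.6305422804854712
```

{"method": "play_rows", "body": {
  "steps": [
    [[-0.0002,0.0075,0,0.05],[0,0,0,0],[0,0,0,0],[0,0,0,0],[0,0,0,0]]
  ]
}}

```text
time: 7.7
ee_pos: [0.6335, 0.1824, 0.1809]
tcp_rot: [179.9, 0.3, 125.4]
wrist_force: [8.4, -9.5, 3.6]
opening: 0.0132
grasp_force: 21.6
```

{"method": "play_rows", "body": {
  "steps": [
    [[0,0,0,0],[0,0,0,0],[0,0,0,0],[0,0,-0.02,0],[0,0,-0.03,0]]
  ],
  "gripper": 0.05
}}

```text
time: 8.12
ee_pos: [0.6305, 0.1843, 0.2274]
tcp_rot: [-179.7, -0.1, 125.5]
wrist_force: [0.0, -0.2, 1.0]
opening: 0.0498
grasp_force: 0.0
```

{"method": "play_rows", "body": {
  "steps": [
    [[0,0,-0.02,0],[-0.03,0,-0.01,0.05],[-0.03,0,0,0.05],[-0.03,0,0,0.05],[-0.03,0,0,0.05]]
  ],
  "gripper": 0.0854
}}

```text
time: 8.53
ee_pos: [0.6945, 0.0814, 0.2602]
tcp_rot: [180.0, -0.0, 114.0]
wrist_force: [0.6, -0.6, -0.1]
opening: 0.0854
grasp_force: 0.0
```

```bash
python3 - <<'E'
from h import *
import pickle
t=cam('top'); pickle.dump(t,open('ct1.pkl','wb'))
cv2.imwrite('pics/t1.png',cv2.resize(t['img'][100:390,60:500],(800,527),interpolation=cv2.INTER_CUBIC))
dto(.378,.204,.15,105)
E
```

```text
at [0.6961 0.0763 0.259 ] yaw 113.56 q6 72.7 t 8.6 shift [ 0.2444 -0.2404  0.109 ] turn 0.1493
```

View pics/t1.png

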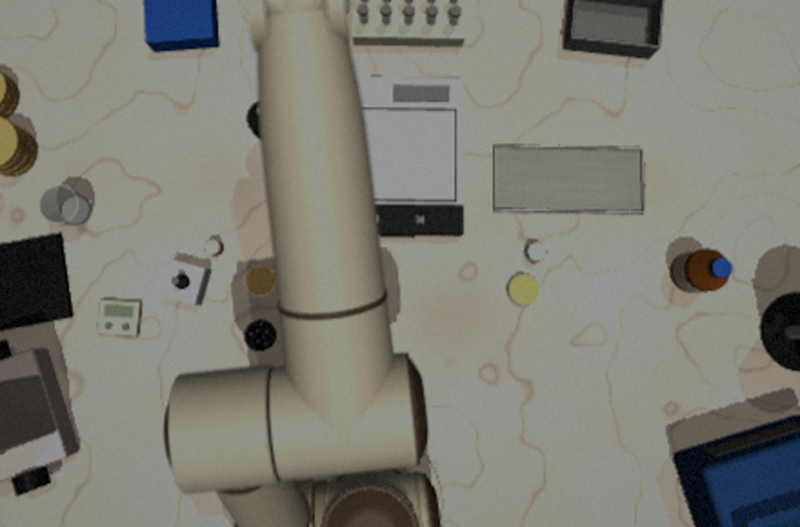

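{"method": "play_rows", "body": {
  "steps": [
    [[0.0244,-0.024,0,0],[0.0244,-0.024,0,0],[0.0244,-0.024,0,0],[0.0244,-0.024,0,0],[0.0244,-0.024,0,0]]
  ]
}}

```text
time: 9.0
ee_pos: [0.5328, 0.1449, 0.2597]
tcp_rot: [-180.0, -0.0, 114.1]
wrist_force: [-1.5, 0.7, 0.8]
opening: 0.0856
grasp_force: 0.0
```

{"method": "play_rows", "body": {
  "steps": [
    [[0.0244,-0.024,0,0],[0.0244,-0.024,0,0],[0.0244,-0.024,0,0],[0.0244,-0.024,0,0],[0.0244,-0.024,0,0]]
  ]
}}

```text
time: 9.42
ee_pos: [0.3734, 0.2072, 0.2601]
tcp_rot: [-180.0, -0.0, 114.1]
wrist_force: [0.5, 1.1, 1.0]
opening: 0.0853
grasp_force: 0.0
```

{"method": "play_rows", "body": {
  "steps": [
    [[0,0,0.03,0.075],[0,0,0.03,0.074],[0,0,0.03,0],[0,0,0.02,0],[0,0,0,0]]
  ]
}}

```text
time: 9.83
ee_pos: [0.3732, 0.2061, 0.1462]
tcp_rot: [-179.7, 0.1, 105.6]
wrist_force: [-1.0, -0.3, 0.5]
opening: 0.0852
grasp_force: 0.0
```

```bash
cat >> h.py <<'E'
def dish(c,z=.013):
    hsv=cv2.cvtColor(c['img'],cv2.COLOR_BGR2HSV)
    m=cv2.inRange(hsv,(15,90,50),(35,255,255))
    m=cv2.morphologyEx(m,cv2.MORPH_OPEN,np.ones((5,5)))
    n,l,s,ce=cv2.connectedComponentsWithStats(m)
    for i in range(1,n):
        if s[i,4]>150: print('blob',s[i],ce[i].round(1),w(c,*ce[i],z).round(4))
E
python3 - <<'E'
from h import *
c=cam('wrist','w2.png'); dish(c); print(px(c,(.377,.204,.013)))
dto(.377,.204,.03,105)
E
```

```text
blob [ 251  173   56   54 2341] [278.2 199.7] [0.3764 0.2035 0.013 ]
[278.91049033 199.29067822]
at [0.374  0.2064 0.1488] yaw 105.56 q6 103.3 t 9.9 shift [-0.0031  0.0026  0.1188] turn 0.0097
```

View pics/w2.png

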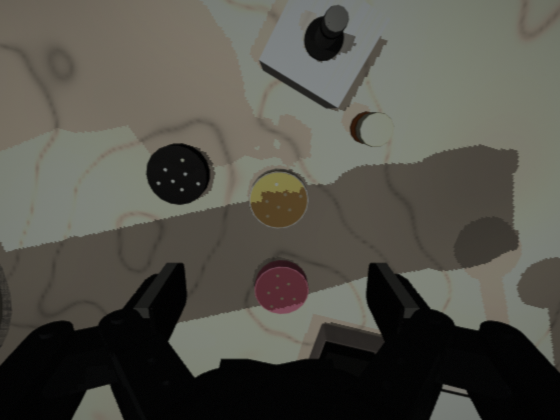

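{"method": "play_rows", "body": {
  "steps": [
    [[-0.003,0.002,0.03,0],[0,0,0.035,0],[0,0,0.035,0],[0,0,0.03,0],[0,0,0.012,0]]
  ]
}}

```text
time: 10.3
ee_pos: [0.3771, 0.204, 0.0063]
tcp_rot: [-179.8, 0.0, 105.5]
wrist_force: [-0.3, -0.0, -0.8]
opening: 0.0852
grasp_force: 0.0
```

{"method": "play_rows", "body": {
  "steps": [
    [[0,0,0.005,0],[0,0,0,0],[0,0,0,0],[0,0,0,0],[0,0,0,0]]
  ]
}}

```text
time: 10.72
ee_pos: [0.379, 0.205, 0.005]
tcp_rot: [179.9, -0.0, 105.5]
wrist_force: [-0.5, -0.1, -0.2]
opening: 0.0852
grasp_force: 0.0
```

{"method": "play_rows", "body": {
  "steps": [
    [[0,0,0,0],[0,0,0,0],[0,0,0,0],[0,0,0,0],[0,0,0,0]]
  ],
  "gripper": 0.03,
  "squeeze": 25
}}

```text
time: 11.13
ee_pos: [0.3782, 0.2046, 0.004]
tcp_rot: [180.0, -0.0, 105.5]
wrist_force: [-2.0, -0.6, 5.7]
opening: 0.0534
grasp_force: 25.3
```

{"method": "play_rows", "body": {
  "steps": [
    [[0,0,0,0],[0,0,-0.005,0],[0,0,-0.02,0],[0,0,-0.035,0],[0,0,-0.035,0]]
  ]
}}

```text
time: 11.55
ee_pos: [0.3771, 0.2039, 0.0989]
tcp_rot: [-179.9, 0.0, 105.5]
wrist_force: [1.1, 1.0, -0.3]
opening: 0.0536
grasp_force: 26.5
```

```bash
python3 - <<'E'
from h import *
dto(.599,.000,.12,90.7)
print(bot.get_obs()['grasp_force'])
E
```

```text
at [0.3771 0.2039 0.0989] yaw 105.52 q6 102.9 t 11.6 shift [-0.2559  0.1592 -0.0214] turn 0.2587
26.52228534221649
```

{"method": "play_rows", "body": {
  "steps": [
    [[-0.0256,0.0159,-0.004,0],[-0.0256,0.0159,-0.004,0],[-0.0256,0.0159,-0.004,0],[-0.0256,0.0159,-0.004,0],[-0.0256,0.0159,0,0]]
  ]
}}

```text
time: 11.97
ee_pos: [0.4901, 0.1013, 0.1155]
tcp_rot: [179.9, 0.0, 105.5]
wrist_force: [0.8, 0.2, 0.6]
opening: 0.0535
grasp_force: 26.5
```

{"method": "play_rows", "body": {
  "steps": [
    [[-0.0256,0.0159,0,0],[-0.0256,0.0159,0,0],[-0.0256,0.0159,0,0],[-0.0256,0.0159,0,0],[-0.0256,0.0159,0,0]]
  ]
}}

```text
time: 12.38
ee_pos: [0.6006, -0.0009, 0.1144]
tcp_rot: [-180.0, -0.0, 105.5]
wrist_force: [0.7, 0.3, -0.3]
opening: 0.0531
grasp_force: 26.5
```

{"method": "play_rows", "body": {
  "steps": [
    [[0,0,0.01,0.086],[0,0,0.02,0.086],[0,0,0.02,0.086],[0,0,0,0],[0,0,0,0]]
  ]
}}

```text
time: 12.8
ee_pos: [0.5989, 0.0004, 0.0637]
tcp_rot: [-179.9, -0.0, 90.9]
wrist_force: [-0.1, 0.3, -0.0]
opening: 0.0535
grasp_force: 26.6
```

```bash
python3 - <<'E'
from h import *
dto(.599,.000,.050,90.7)
c=cam('wrist','w3.png')
print('glass corners',[px(c,p).round(0) for p in [(.517,.065,.045),(.519,-.138,.045),(.6836,-.1365,.045)]])
E
```

```text
at [5.989e-01 4.000e-04 6.370e-02] yaw 90.89 q6 89.1 t 12.8 shift [-0.0004  0.0001  0.0137] turn 0.0034
glass corners [array([114., 130.]), array([157., 428.]), array([392., 430.])]
```

View pics/w3.png

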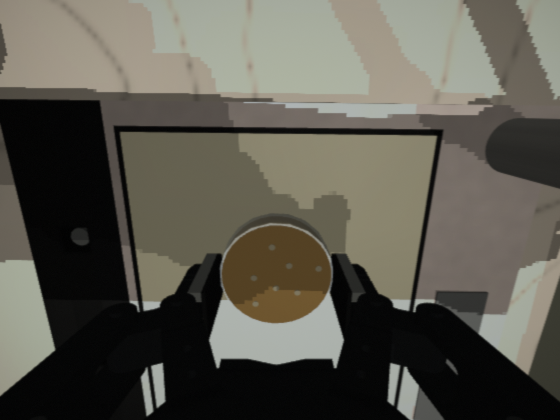

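{"method": "play_rows", "body": {
  "steps": [
    [[0,0,0.008,0],[0,0,0.005,0],[0,0,0.001,0],[0,0,0,0],[0,0,0,0]]
  ]
}}

```text
time: 13.27
ee_pos: [0.5998, 0.0005, 0.0505]
tcp_rot: [180.0, 0.0, 90.8]
wrist_force: [0.2, 1.0, -0.2]
opening: 0.0536
grasp_force: 26.6
```

{"method": "play_rows", "body": {
  "steps": [
    [[0,0,0,0],[0,0,0,0],[0,0,0,0],[0,0,0,0],[0,0,-0.02,0]]
  ],
  "gripper": 0.075
}}

```text
time: 13.68
ee_pos: [0.5978, 0.0004, 0.0668]
tcp_rot: [-179.7, -0.0, 90.7]
wrist_force: [0.7, -1.1, -0.7]
opening: 0.0753
grasp_force: 0.0
```

{"method": "play_rows", "body": {
  "steps": [
    [[0,0,-0.03,0],[0,0,-0.035,0],[0,0,-0.035,0],[0,0,0,0],[0,0,0,0]]
  ],
  "gripper": 0.0854
}}

```text
time: 14.1
ee_pos: [0.6009, 0.0004, 0.1729]
tcp_rot: [179.7, 0.0, 90.7]
wrist_force: [0.0, -0.2, -0.3]
opening: 0.0853
grasp_force: 0.0
```

```bash
python3 - <<'E'
from h import *
dish(cam('wrist'),.058); dto(.367,-.258,.15,162)
E
```

```text
blob [ 245  174   59   57 2652] [273.9 202. ] [6.009e-01 5.000e-04 5.800e-02]
blob [ 80 387  25  21 366] [ 93.  397.8] [ 0.4097 -0.2199  0.058 ]
at [6.001e-01 4.000e-04 1.708e-01] yaw 90.74 q6 89.3 t 14.2 shift [-0.2553 -0.2365  0.0205] turn -1.2437
```

{"method": "play_rows", "body": {
  "steps": [
    [[-0.0255,-0.0237,0,0],[-0.0255,-0.0237,0,0],[-0.0255,-0.0237,0,0],[-0.0255,-0.0237,0,0],[-0.0255,-0.0237,0,0]]
  ]
}}

```text
time: 14.57
ee_pos: [0.481, -0.1293, 0.1684]
tcp_rot: [-179.9, -0.0, 90.8]
wrist_force: [1.0, -1.7, 0.6]
opening: 0.0855
grasp_force: 0.0
```

{"method": "play_rows", "body": {
  "steps": [
    [[-0.0255,-0.0237,0,0],[-0.0255,-0.0237,0,0],[-0.0255,-0.0237,0,0],[-0.0255,-0.0237,0,0],[-0.0255,-0.0237,0,0]]
  ]
}}

```text
time: 14.98
ee_pos: [0.3642, -0.2582, 0.1687]
tcp_rot: [-179.9, -0.1, 90.8]
wrist_force: [1.0, 0.1, 0.0]
opening: 0.0851
grasp_force: 0.0
```

{"method": "play_rows", "body": {
  "steps": [
    [[0,0,0,-0.113],[0,0,0,-0.113],[0,0,0,-0.113],[0,0,0,-0.113],[0,0,0,-0.113]]
  ]
}}

```text
time: 15.4
ee_pos: [0.3654, -0.2574, 0.1686]
tcp_rot: [-179.9, -0.1, 123.4]
wrist_force: [-0.4, -0.3, 1.1]
opening: 0.0853
grasp_force: 0.0
```

{"method": "play_rows", "body": {
  "steps": [
    [[0,0,0.005,-0.113],[0,0,0.005,-0.113],[0,0,0.005,-0.113],[0,0,0.005,-0.113],[0,0,0,-0.113]]
  ]
}}

```text
time: 15.82
ee_pos: [0.3651, -0.257, 0.1477]
tcp_rot: [180.0, -0.2, 155.8]
wrist_force: [0.1, -0.1, -0.2]
opening: 0.0855
grasp_force: 0.0
```

{"method": "play_rows", "body": {
  "steps": [
    [[0,0,0,-0.113],[0,0,0,0],[0,0,0,0],[0,0,0,0],[0,0,0,0]]
  ]
}}

```text
time: 16.23
ee_pos: [0.3659, -0.2576, 0.1499]
tcp_rot: [180.0, -0.0, 161.8]
wrist_force: [-0.1, 1.8, -0.1]
opening: 0.0853
grasp_force: 0.0
```

```bash
python3 - <<'E'
from h import *
dish(cam('wrist','w4.png'),.013); dto(.367,-.258,.001,162)
E
```

```text
blob [ 248  171   54   54 2244] [274.4 197.3] [ 0.3679 -0.2598  0.013 ]
at [ 0.366  -0.2577  0.1501] yaw 161.85 q6 -17.0 t 16.3 shift [-0.0011 -0.      0.1491] turn -0.0027
```

{"method": "play_rows", "body": {
  "steps": [
    [[-0.0025,-0.0014,0.03,0],[0,0,0.035,0],[0,0,0.035,0],[0,0,0.03,0],[0,0,0.014,0]]
  ]
}}

```text
time: 16.7
ee_pos: [0.3662, -0.2586, 0.0023]
tcp_rot: [179.9, -0.2, 161.9]
wrist_force: [-0.8, 0.5, -0.2]
opening: 0.0855
grasp_force: 0.0
```

{"method": "play_rows", "body": {
  "steps": [
    [[0,0,0.004,0],[0,0,0,0],[0,0,0,0],[0,0,0,0],[0,0,0,0]]
  ]
}}

```text
time: 17.12
ee_pos: [0.3689, -0.2604, 0.0037]
tcp_rot: [-180.0, 0.1, 162.0]
wrist_force: [-0.6, -0.3, 0.0]
opening: 0.0855
grasp_force: 0.0
```

{"method": "play_rows", "body": {
  "steps": [
    [[0,0,0,0],[0,0,0,0],[0,0,0,0],[0,0,0,0],[0,0,0,0]]
  ],
  "gripper": 0.03
}}

```text
time: 17.53
ee_pos: [0.3683, -0.26, 0.003]
tcp_rot: [-180.0, 0.0, 162.0]
wrist_force: [-2.1, 1.0, 5.8]
opening: 0.0539
grasp_force: 25.5
```

{"method": "play_rows", "body": {
  "steps": [
    [[0,0,0,0],[0,0,-0.005,0],[0,0,-0.02,0],[0,0,-0.035,0],[0,0,-0.035,0]]
  ]
}}

```text
time: 17.95
ee_pos: [0.3671, -0.2592, 0.0979]
tcp_rot: [180.0, -0.1, 162.0]
wrist_force: [0.8, -0.4, -0.7]
opening: 0.0534
grasp_force: 26.5
```

{"method": "play_rows", "body": {
  "steps": [
    [[0,0,-0.02,0.113],[0,0,0,0.113],[0,0,0,0.113],[0,0,0,0.113],[0,0,0,0.113]]
  ]
}}

```text
time: 18.37
ee_pos: [0.368, -0.2598, 0.1177]
tcp_rot: [180.0, 0.0, 129.3]
wrist_force: [0.6, 0.5, -0.5]
opening: 0.0535
grasp_force: 26.5
```

{"method": "play_rows", "body": {
  "steps": [
    [[0,0,0,0.113],[0,0,0,0.113],[0,0,0,0.113],[0,0,0,0.113],[0,0,0,0.113]]
  ]
}}

```text
time: 18.78
ee_pos: [0.368, -0.2598, 0.1176]
tcp_rot: [180.0, 0.0, 96.9]
wrist_force: [0.0, -0.5, 0.7]
opening: 0.0537
grasp_force: 26.5
```

{"method": "play_rows", "body": {
  "steps": [
    [[0,0,0,0.113],[0,0,0,0],[0,0,0,0],[0,0,0,0],[0,0,0,0]]
  ]
}}

```text
time: 19.2
ee_pos: [0.368, -0.2598, 0.1174]
tcp_rot: [180.0, 0.0, 90.9]
wrist_force: [-0.0, 0.1, 0.0]
opening: 0.0537
grasp_force: 26.5
```

```bash
python3 - <<'E'
from h import *
dto(.600,-.085,.10,90.7)
E
```

```text
at [ 0.368  -0.2598  0.1174] yaw 90.89 q6 53.9 t 19.2 shift [0.1712 0.2347 0.0174] turn 0.0034
```

{"method": "play_rows", "body": {
  "steps": [
    [[0.0171,0.0235,0,0],[0.0171,0.0235,0,0],[0.0171,0.0235,0,0],[0.0171,0.0235,0,0],[0.0171,0.0235,0,0]]
  ]
}}

```text
time: 19.62
ee_pos: [0.4854, -0.1718, 0.1173]
tcp_rot: [180.0, 0.0, 90.8]
wrist_force: [-0.3, 0.4, 0.2]
opening: 0.0536
grasp_force: 26.5
```

{"method": "play_rows", "body": {
  "steps": [
    [[0.0171,0.0235,0,0],[0.0171,0.0235,0,0],[0.0171,0.0235,0,0],[0.0171,0.0235,0,0],[0.0171,0.0235,0,0]]
  ]
}}

```text
time: 20.03
ee_pos: [0.6018, -0.0847, 0.1171]
tcp_rot: [-180.0, -0.0, 90.9]
wrist_force: [-0.6, -0.0, -0.4]
opening: 0.054
grasp_force: 26.5
```

{"method": "play_rows", "body": {
  "steps": [
    [[0,0,0.025,0],[0,0,0.025,0],[0,0,0.01,0],[0,0,0.005,0],[0,0,0,0]]
  ]
}}

```text
time: 20.45
ee_pos: [0.6, -0.0858, 0.0515]
tcp_rot: [-179.9, -0.0, 90.8]
wrist_force: [-0.1, 0.3, 0.1]
opening: 0.0536
grasp_force: 26.6
```

```bash
python3 - <<'E'
from h import *
dto(.600,-.085,.0500,90.7)
E
```

```text
at [ 0.6    -0.0858  0.0515] yaw 90.77 q6 81.1 t 20.4 shift [ 0.0008 -0.      0.0015] turn 0.0012
```

{"method": "play_rows", "body": {
  "steps": [
    [[0,0,0.0015,0],[0,0,0,0],[0,0,0,0],[0,0,0,0],[0,0,0,0]]
  ]
}}

```text
time: 20.87
ee_pos: [0.601, -0.0859, 0.0515]
tcp_rot: [179.9, 0.0, 90.7]
wrist_force: [0.2, 0.1, 0.1]
opening: 0.0536
grasp_force: 26.6
```

{"method": "play_rows", "body": {
  "steps": [
    [[0,0,0,0],[0,0,0,0],[0,0,0,0],[0,0,0,0],[0,0,-0.02,0]]
  ],
  "gripper": 0.075
}}

```text
time: 21.28
ee_pos: [0.5988, -0.0855, 0.0671]
tcp_rot: [-179.7, -0.1, 90.7]
wrist_force: [-1.0, 1.2, 0.5]
opening: 0.0747
grasp_force: 0.0
```

{"method": "play_rows", "body": {
  "steps": [
    [[0,0,-0.03,0],[0,0,-0.035,0],[0,0,-0.035,0],[0,0,-0.035,0],[0,0,-0.035,0]]
  ],
  "gripper": 0.05
}}

```text
time: 21.7
ee_pos: [0.6004, -0.0857, 0.2426]
tcp_rot: [180.0, -0.0, 90.7]
wrist_force: [0.7, 0.6, -0.4]
opening: 0.0499
grasp_force: 0.0
```

{"method": "play_rows", "body": {
  "steps": [
    [[0,0,-0.02,-0.1],[0,0,0,-0.1],[0,0,0,-0.1],[0,0,0,-0.1],[0,0,0,-0.1]]
  ]
}}

```text
time: 22.12
ee_pos: [0.6009, -0.0857, 0.2609]
tcp_rot: [180.0, 0.0, 119.7]
wrist_force: [0.5, 0.1, 0.6]
opening: 0.0501
grasp_force: 0.0
```

{"method": "play_rows", "body": {
  "steps": [
    [[0,0,0,-0.1],[0,0,0,0],[0,0,0,0],[0,0,0,0],[0,0,0,0]]
  ]
}}

```text
time: 22.53
ee_pos: [0.6008, -0.0858, 0.2608]
tcp_rot: [-180.0, -0.0, 125.0]
wrist_force: [-0.3, -0.2, 0.2]
opening: 0.0502
grasp_force: 0.0
```

```bash
python3 - <<'E'
from h import *
c=cam('wrist','w5.png'); dish(c,.058)
print(px(c,(.6335,.1824,.224)))
dto(.6335,.1824,.265,125)
cv2.imwrite('pics/w5b.png',np.clip(c['img'].astype(float)*1.7,0,255).astype('uint8'))
E
```

```text
blob [ 299   90   48   51 1885] [322.  114.8] [0.6011 0.0011 0.058 ]
blob [ 255  158   45   45 1527] [277.2 179.5] [ 0.6023 -0.084   0.058 ]
[ 690.19690909 -193.36321352]
at [ 0.6008 -0.0858  0.2608] yaw 125.02 q6 46.9 t 22.6 shift [ 0.2008  0.1807 -0.0042] turn 0.0004
```

View pics/w5b.png

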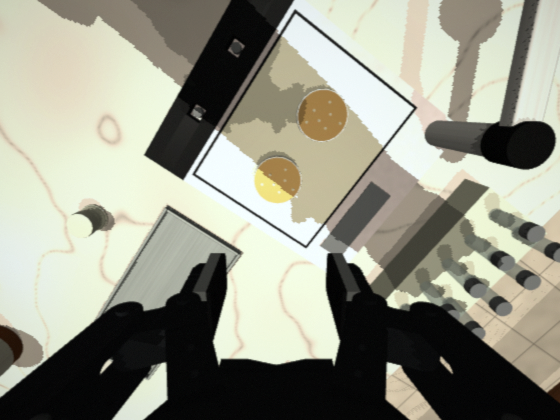

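{"method": "play_rows", "body": {
  "steps": [
    [[0.0251,0.0226,0,0],[0.0251,0.0226,0,0],[0.0251,0.0226,0,0],[0.0251,0.0226,0,0],[0.0251,0.0226,0,0]]
  ]
}}

```text
time: 23.0
ee_pos: [0.6209, 0.0834, 0.2609]
tcp_rot: [180.0, 0.0, 125.0]
wrist_force: [0.9, 0.3, -0.4]
opening: 0.0498
grasp_force: 0.0
```

{"method": "play_rows", "body": {
  "steps": [
    [[0.0251,0.0226,0,0],[0.0251,0.0226,0,0],[0.0251,0.0226,0,0],[0,0,0,0],[0,0,0,0]]
  ]
}}

```text
time: 23.42
ee_pos: [0.633, 0.1843, 0.26]
tcp_rot: [-179.9, -0.0, 125.2]
wrist_force: [-0.3, 0.0, -1.0]
opening: 0.0497
grasp_force: 0.0
```

```bash
python3 - <<'E'
from h import *
c=cam('wrist','w6.png'); p=px(c,(.6335,.1824,.224)); print(p)
u,v=p.astype(int)
cv2.imwrite('pics/w6b.png',cv2.resize(np.clip(c['img'][v-60:v+60,u-80:u+80].astype(float)*2,0,255).astype('uint8'),(800,600)))
print(u-80,v-60)
for q in [(u,v),(u+10,v),(u,v+10)]: print(w(c,*q,.224))
dto(.6335,.1824,.181,125)
E
```

```text
[273.76827171 239.31876383]
193 179
[0.6329838  0.18229939 0.224     ]
[0.63809026 0.18590339 0.224     ]
[0.63690564 0.17671067 0.224     ]
at [0.633  0.183  0.2604] yaw 125.15 q6 71.0 t 23.5 shift [-0.0008  0.0001  0.0794] turn 0.0026
```

View pics/w6b.png

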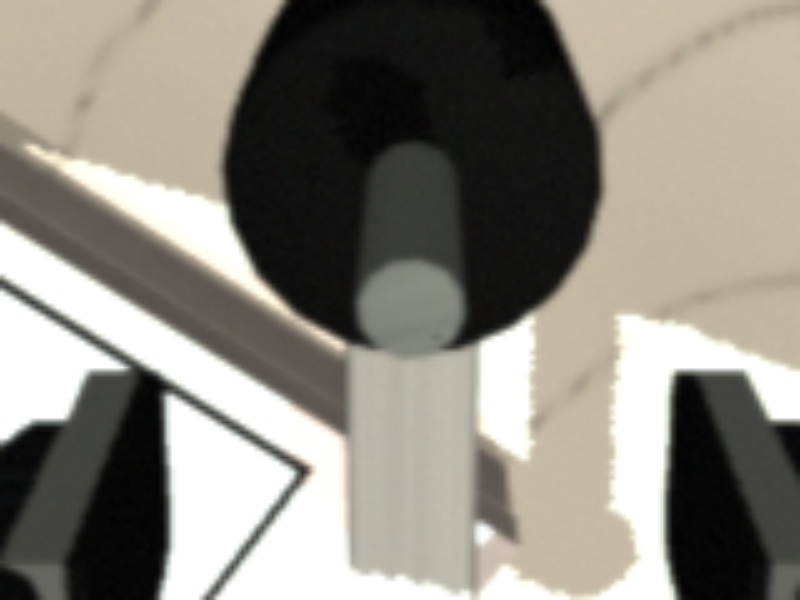

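{"method": "play_rows", "body": {
  "steps": [
    [[0,0,0.02,0],[0,0,0.025,0],[0,0,0.025,0],[0,0,0.009,0],[0,0,0,0]]
  ]
}}

```text
time: 23.88
ee_pos: [0.6321, 0.1809, 0.1795]
tcp_rot: [-179.8, -0.1, 125.0]
wrist_force: [0.1, 0.1, 0.5]
opening: 0.0503
grasp_force: 0.0
```

{"method": "play_rows", "body": {
  "steps": [
    [[0,0,0,0],[0,0,0,0],[0,0,0,0],[0,0,0,0],[0,0,0,0]]
  ],
  "gripper": 0.0,
  "squeeze": 20
}}

```text
time: 24.3
ee_pos: [0.6339, 0.1824, 0.1839]
tcp_rot: [179.8, 0.1, 125.1]
wrist_force: [0.6, -1.2, 5.5]
opening: 0.0132
grasp_force: 20.6
```

{"method": "play_rows", "body": {
  "steps": [
    [[0,0,0,0],[-0.0008,-0.0156,0,-0.105],[-0.0008,-0.0156,0,-0.105],[-0.0008,-0.0156,0,-0.105],[-0.0008,-0.0156,0,-0.105]]
  ]
}}

```text
time: 24.72
ee_pos: [0.5914, 0.1369, 0.1836]
tcp_rot: [179.9, 0.2, 149.5]
wrist_force: [6.3, -3.2, 3.8]
opening: 0.0136
grasp_force: 20.4
```

{"method": "play_rows", "body": {
  "steps": [
    [[-0.0008,-0.0156,0,-0.105],[-0.0008,-0.0156,0,-0.105],[-0.0008,-0.0156,0,-0.105],[-0.0008,-0.0156,0,-0.105],[0,0,0,0]]
  ]
}}

```text
time: 25.13
ee_pos: [0.5713, 0.0765, 0.1836]
tcp_rot: [180.0, 0.2, 173.5]
wrist_force: [0.8, 0.3, 5.6]
opening: 0.0136
grasp_force: 20.7
```

{"method": "play_rows", "body": {
  "steps": [
    [[-0.0008,-0.0156,0,-0.105],[-0.0008,-0.0156,0,-0.105],[-0.0008,-0.0156,0,-0.105],[-0.0008,-0.0156,0,-0.105],[0,0,0,0]]
  ]
}}

```text
time: 25.55
ee_pos: [0.5778, 0.015, 0.1836]
tcp_rot: [-179.9, 0.2, -162.5]
wrist_force: [0.2, 1.2, 7.3]
opening: 0.0133
grasp_force: 20.9
```

{"method": "play_rows", "body": {
  "steps": [
    [[-0.0008,-0.0156,0,-0.105],[-0.0008,-0.0156,0,-0.105],[-0.0008,-0.0156,0,-0.105],[0,0,0,0],[0,0,0,0]]
  ]
}}

```text
time: 25.97
ee_pos: [0.5983, -0.0255, 0.1836]
tcp_rot: [-179.9, 0.2, -144.7]
wrist_force: [-0.8, 0.7, 7.5]
opening: 0.0138
grasp_force: 21.1
```

```bash
python3 - <<'E'
from h import *
o=bot.get_obs(); p=o['ee_pos']; print(p,o['wrist_force'],o['tcp_rot'])
v=p[:2]-[.718,.061]; print(np.hypot(*v)); a=np.degrees(np.arctan2(v[1],v[0])); print((-140.4+.7-a)*np.pi/180)
E
```

```text
[ 0.59832598 -0.0255361   0.18358099] [-0.80493166  0.74770764  7.45148602] [-1.79909311e+02  1.53735344e-01 -1.44747850e+02]
0.14768333625056784
0.07730704830023495
```

{"method": "play_rows", "body": {
  "steps": [
    [[-0.0003,-0.009,0,-0.06],[0,-0.003,0,-0.02],[0,0,0,0],[0,0,0,0],[0,0,0,0]]
  ]
}}

```text
time: 26.38
ee_pos: [0.6049, -0.034, 0.1836]
tcp_rot: [-180.0, 0.1, -140.1]
wrist_force: [-1.9, 2.1, 8.6]
opening: 0.0133
grasp_force: 21.1
```

{"method": "play_rows", "body": {
  "steps": [
    [[0,0,0,0],[0,0,0,0],[0,0,0,0],[0,0,-0.02,0],[0,0,-0.03,0]]
  ],
  "gripper": 0.05
}}

```text
time: 26.8
ee_pos: [0.6033, -0.0347, 0.2291]
tcp_rot: [179.8, -0.2, -140.1]
wrist_force: [0.7, -0.5, 0.8]
opening: 0.0498
grasp_force: 0.0
```

{"method": "play_rows", "body": {
  "steps": [
    [[0,0,-0.03,0],[0,0,-0.005,0],[0,0,0,0],[0,0,0,0],[0,0,0,0]]
  ]
}}

```text
time: 27.22
ee_pos: [0.6042, -0.0348, 0.2651]
tcp_rot: [179.9, -0.1, -140.1]
wrist_force: [1.0, 0.5, -0.3]
opening: 0.0499
grasp_force: 0.0
```

```bash
python3 - <<'E'
from h import *
import pickle
c=pickle.load(open('ct1.pkl','rb'))
c5=cam('wrist','w7.png'); pickle.dump(c5,open('cw7.pkl','wb'))
dto(.374,.325,.26,-144)
t=cam('top'); pickle.dump(t,open('ct2.pkl','wb'))
E
```

```text
at [ 0.6041 -0.0348  0.265 ] yaw -140.06 q6 -43.2 t 27.3 shift [-0.0546  0.4236  0.0056] turn 0.0688
```

{"method": "play_rows", "body": {
  "steps": [
    [[-0.0042,0.0326,0,0],[-0.0042,0.0326,0,0],[-0.0042,0.0326,0,0],[-0.0042,0.0326,0,0],[-0.0042,0.0326,0,0]]
  ]
}}

```text
time: 27.73
ee_pos: [0.5146, 0.1045, 0.2658]
tcp_rot: [180.0, -0.1, -140.1]
wrist_force: [-0.3, 1.2, -0.3]
opening: 0.0499
grasp_force: 0.0
```

{"method": "play_rows", "body": {
  "steps": [
    [[-0.0042,0.0326,0,0],[-0.0042,0.0326,0,0],[-0.0042,0.0326,0,0],[-0.0042,0.0326,0,0],[-0.0042,0.0326,0,0]]
  ]
}}

```text
time: 28.15
ee_pos: [0.4259, 0.243, 0.266]
tcp_rot: [180.0, -0.1, -140.1]
wrist_force: [1.3, -0.1, -0.5]
opening: 0.0501
grasp_force: 0.0
```

{"method": "play_rows", "body": {
  "steps": [
    [[-0.0042,0.0326,0,0],[-0.0042,0.0326,0,0],[-0.0042,0.0326,0,0],[0,0,0.02,0.1],[0,0,0.02,0.1]]
  ]
}}

```text
time: 28.57
ee_pos: [0.3731, 0.3268, 0.2261]
tcp_rot: [180.0, 0.0, -151.6]
wrist_force: [-0.3, -1.4, -0.8]
opening: 0.05
grasp_force: 0.0
```

{"method": "play_rows", "body": {
  "steps": [
    [[0,0,0.02,0.1],[0,0,0.02,0.1],[0,0,0.01,0.1],[0,0,0,0.1],[0,0,0,0.1]]
  ]
}}

```text
time: 28.98
ee_pos: [0.3734, 0.3245, 0.1749]
tcp_rot: [-179.9, -0.1, 179.6]
wrist_force: [0.3, 0.5, -0.5]
opening: 0.0499
grasp_force: 0.0
```

{"method": "play_rows", "body": {
  "steps": [
    [[0,0,0,0],[0,0,0,0],[0,0,0,0],[0,0,0,0],[0,0,0,0]]
  ]
}}

```text
time: 29.4
ee_pos: [0.3742, 0.3251, 0.1768]
tcp_rot: [180.0, 0.0, 179.9]
wrist_force: [0.7, -0.4, -0.3]
opening: 0.05
grasp_force: 0.0
```

```bash
python3 - <<'E'
from h import *
import pickle
c=cam('wrist','w8.png'); pickle.dump(c,open('cw8.pkl','wb'))
print(px(c,(.374,.325,.106)),px(c,(.374,.325,.056)))
dto(.374,.325,.18,180)
cv2.imwrite('pics/w8b.png',cv2.resize(np.clip(c['img'][90:330,140:440].astype(float)*1.8,0,255).astype('uint8'),(750,600)))
E
```

```text
[276.49194078 217.66189161] [276.38806151 199.0733606 ]
at [0.3742 0.3251 0.1768] yaw 179.9 q6 41.1 t 29.4 shift [ 0.0002 -0.0001 -0.0032] turn -0.0017
```

View pics/w8b.png

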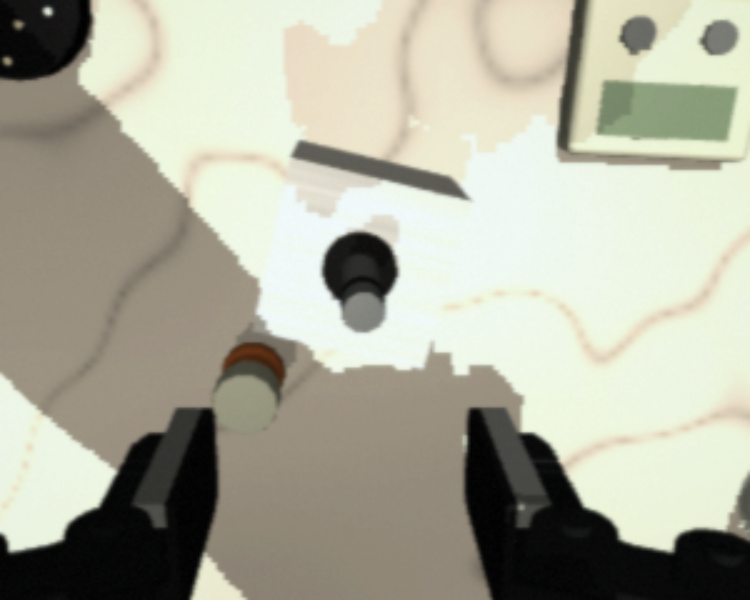

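```bash
python3 - <<'E'
from h import *
import pickle
c=pickle.load(open('cw8.pkl','rb'))
a=w(c,285.2,214.8,.106); b=w(c,284,197.6,.060); print(a,b)
m=(a+b)/2; dto(m[0],m[1],.066,180)
# buttons from w7/w5-type pictures: bright square button spots
c=pickle.load(open('cw7.pkl','rb'))
for q in [(.486,.004,.04),(.485,-.077,.04)]: print(px(c,q))
c=pickle.load(open('cw1.pkl','rb'))
for q in [(.486,.004,.04),(.485,-.077,.04)]: print(px(c,q))
E
```

```text
[0.3718045 0.3313425 0.106    ] [0.37155151 0.33161475 0.06      ]
at [0.3742 0.3251 0.1768] yaw 179.9 q6 41.1 t 29.4 shift [0.0026 0.0063 0.1108] turn -0.0017
[369.1997141 119.9436962]
[317.28636718  69.81892213]
[241.54040063 215.60844813]
[300.33830015 236.56916376]
```

{"method": "play_rows", "body": {
  "steps": [
    [[0.0026,0.0063,0,0],[0,0,0.02,0],[0,0,0.025,0],[0,0,0.025,0],[0,0,0.025,0]]
  ]
}}

```text
time: 29.87
ee_pos: [0.3715, 0.3319, 0.0809]
tcp_rot: [180.0, 0.0, 179.9]
wrist_force: [0.2, 0.6, 0.3]
opening: 0.05
grasp_force: 0.0
```

{"method": "play_rows", "body": {
  "steps": [
    [[0,0,0.014,0],[0,0,0.001,0],[0,0,0,0],[0,0,0,0],[0,0,0,0]]
  ]
}}

```text
time: 30.28
ee_pos: [0.3722, 0.3321, 0.0683]
tcp_rot: [179.9, 0.1, 179.9]
wrist_force: [-0.1, 0.1, -1.3]
opening: 0.05
grasp_force: 0.0
```

{"method": "play_rows", "body": {
  "steps": [
    [[0,0,0,0],[0,0,0,0],[0,0,0,0],[0,0,0,0],[0,0,0,0]]
  ],
  "gripper": 0.0,
  "squeeze": 40
}}

```text
time: 30.7
ee_pos: [0.3718, 0.3316, 0.0674]
tcp_rot: [180.0, 0.0, 179.8]
wrist_force: [-0.6, -0.4, 5.2]
opening: 0.0115
grasp_force: 38.9
```

{"method": "play_rows", "body": {
  "steps": [
    [[0,0,0,0],[0,0,0,0],[0,0,0,0],[0,0,0,0],[0,0,0,0]]
  ]
}}

```text
time: 31.12
ee_pos: [0.3719, 0.3316, 0.0674]
tcp_rot: [180.0, 0.0, 179.8]
wrist_force: [0.5, -0.8, 5.6]
opening: 0.0121
grasp_force: 38.9
```

```bash
python3 - <<'E'
from h import *
dto(.3717,.3315,.066,180); o=bot.get_obs(); print(o['tcp_rot'],o['grasp_force'],o['opening'])
E
```

```text
at [0.3719 0.3316 0.0674] yaw 179.84 q6 41.9 t 31.1 shift [ 0.0002 -0.0001  0.0014] turn -0.0028
[1.79962923e+02 4.39750213e-02 1.79839812e+02] 38.922885060310364 0.012126905971407318
```

{"method": "play_rows", "body": {
  "steps": [
    [[0,0,-0.01,0],[0,0,-0.02,0],[0,0,-0.03,0],[0,0,-0.03,0],[0,0,0,0]]
  ]
}}

```text
time: 31.53
ee_pos: [0.373, 0.3327, 0.163]
tcp_rot: [179.7, 0.3, 179.8]
wrist_force: [1.2, 1.0, 0.2]
opening: 0.0118
grasp_force: 39.0
```

{"method": "play_rows", "body": {
  "steps": [
    [[-0.0113,-0.0327,0,0],[-0.0113,-0.0327,0,0],[-0.0113,-0.0327,0,0],[-0.0113,-0.0327,0,0],[-0.0113,-0.0327,0,0]]
  ]
}}

```text
time: 31.95
ee_pos: [0.4277, 0.1663, 0.157]
tcp_rot: [180.0, 0.0, 179.9]
wrist_force: [0.8, 0.4, -0.5]
opening: 0.0118
grasp_force: 39.1
```

{"method": "play_rows", "body": {
  "steps": [
    [[-0.0113,-0.0327,0,0],[-0.0113,-0.0327,0,0],[-0.0113,-0.0327,0,0],[-0.0113,-0.0327,0,0],[-0.0113,-0.0327,0,0]]
  ]
}}

```text
time: 32.37
ee_pos: [0.4838, 0.0024, 0.157]
tcp_rot: [180.0, 0.0, 179.8]
wrist_force: [1.0, 0.3, 0.1]
opening: 0.0119
grasp_force: 39.1
```

{"method": "play_rows", "body": {
  "steps": [
    [[0,0,0.01,0],[0,0,0.01,0],[0,0,0.01,0],[0,0,0,0],[0,0,0,0]]
  ]
}}

```text
time: 32.78
ee_pos: [0.4829, 0.0051, 0.126]
tcp_rot: [180.0, -0.1, 179.9]
wrist_force: [-0.4, 0.3, -0.6]
opening: 0.0121
grasp_force: 39.2
```

{"method": "play_rows", "body": {
  "steps": [
    [[0,0,0,0],[0,0,0,0],[0,0,0,0],[0,0,0,0],[0,0,0,0]]
  ]
}}

```text
time: 33.2
ee_pos: [0.4838, 0.0043, 0.127]
tcp_rot: [180.0, 0.0, 179.9]
wrist_force: [-0.4, -0.4, -0.4]
opening: 0.0118
grasp_force: 39.2
```

```bash
python3 - <<'E'
from h import *
import pickle
c=cam('wrist','w9.png'); pickle.dump(c,open('cw9.pkl','wb'))
dto(.485,.0045,.1,180); o=bot.get_obs(); p=o['ee_pos']; print(o['tcp_rot'],o['opening'])
tip=p+[0,0,-.0564]; print('tip px',px(c,tip),'button px',px(c,(.485,.0045,.04)),px(c,(.486,-.0755,.04)))
cv2.imwrite('pics/w9b.png',cv2.resize(np.clip(c['img'][120:345,180:480].astype(float)*2.5,0,255).astype('uint8'),(800,600)))
E
```

```text
at [0.4838 0.0042 0.127 ] yaw 179.85 q6 0.6 t 33.2 shift [-0.0012  0.0003  0.027 ] turn -0.0026
[1.79999213e+02 1.76284527e-02 1.79850079e+02] 0.01206494067974604
tip px [276.63013551 224.69921523] button px [276.89883316 212.4523932 ] [174.69123063 213.92264381]
```

View pics/w9b.png

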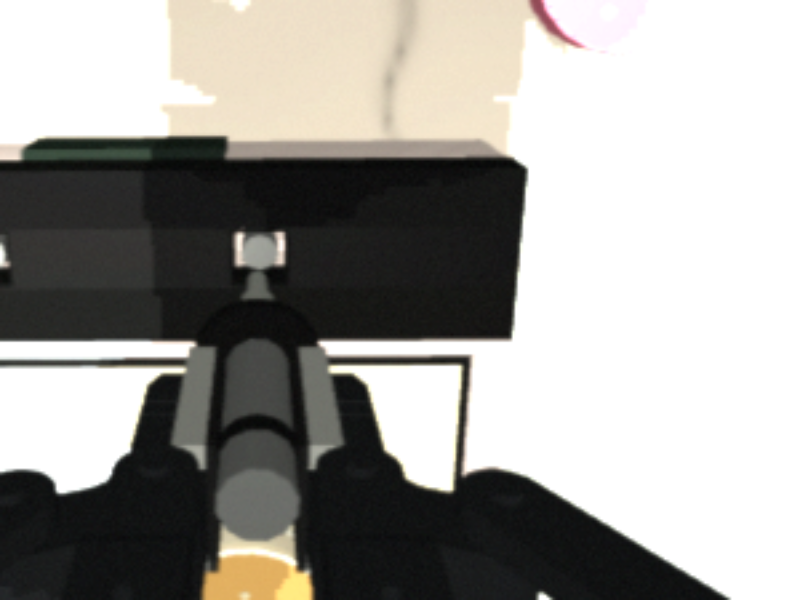

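{"method": "play_rows", "body": {
  "steps": [
    [[-0.001,0,0.01,0],[0,0,0.01,0],[0,0,0.008,0],[0,0,0,0],[0,0,0,0]]
  ]
}}

```text
time: 33.67
ee_pos: [0.4842, 0.0041, 0.0979]
tcp_rot: [-180.0, -0.1, 179.8]
wrist_force: [0.3, 0.7, -0.1]
opening: 0.0119
grasp_force: 39.2
```

{"method": "play_rows", "body": {
  "steps": [
    [[0,0,0.002,0],[0,0,0.002,0],[0,0,0.002,0],[0,0,0,0],[0,0,0,0]]
  ]
}}

```text
time: 34.08
ee_pos: [0.4849, 0.0041, 0.0931]
tcp_rot: [180.0, 0.0, 179.8]
wrist_force: [-0.8, 0.0, 3.4]
opening: 0.0112
grasp_force: 39.2
```

{"method": "play_rows", "body": {
  "steps": [
    [[0,0,0.001,0],[0,0,0.0005,0],[0,0,0,0],[0,0,0,0],[0,0,0,0]]
  ]
}}

```text
time: 34.5
ee_pos: [0.485, 0.0041, 0.092]
tcp_rot: [-180.0, 0.1, 179.8]
wrist_force: [-1.2, 0.3, 6.6]
opening: 0.0121
grasp_force: 39.6
```

```bash
python3 - <<'E'
from h import *
o=bot.get_obs(); print(o['ee_pos'],o['wrist_force'])
E
```

```text
[0.48504488 0.00409979 0.09204801] [-1.18058172  0.29926292  6.64841519]
```

{"method": "play_rows", "body": {
  "steps": [
    [[0,0,-0.01,0],[0,0,-0.014,0],[0,0,-0.01,0],[0,0,0,0],[-0.0003,-0.02,0,0]]
  ]
}}

```text
time: 34.92
ee_pos: [0.4854, -0.0143, 0.1259]
tcp_rot: [180.0, 0.1, 180.0]
wrist_force: [0.7, -0.7, -0.4]
opening: 0.0119
grasp_force: 39.2
```

{"method": "play_rows", "body": {
  "steps": [
    [[-0.0003,-0.03,0,0],[-0.0003,-0.03,0,0],[0,0,0,0],[0,0,0,0],[0,0,0,0]]
  ]
}}

```text
time: 35.33
ee_pos: [0.4852, -0.0758, 0.1249]
tcp_rot: [180.0, -0.0, 179.8]
wrist_force: [0.2, -0.1, 0.1]
opening: 0.0116
grasp_force: 39.3
```

```bash
python3 - <<'E'
from h import *
c=cam('wrist','w10.png')
p=px(c,(.486,-.0757,.04)); print(p,px(c,bot.get_obs()['ee_pos']-[0,0,.0564])); u,v=p.round().astype(int)
m=(c['img'][v-22:v+22,u-22:u+22].max(2)>75)
ys,xs=np.nonzero(m); 
print('\n'.join(''.join('#' if q else '.' for q in r) for r in m))
dto(.486,-.0757,.126,180)
E
```

```text
[276.62472292 212.96922044] [277.24385266 225.01224655]
............................................
............................................
............................................
............................................
............................................
............................................
............................................
............................................
............................................
............................................
............................................
............................................
............................................
............................................
............................................
............................................
.............####............###............
.............####............###............
.............####............###............
.............###.............###............
.............###.............###............
.............###.............###............
.............###.............###............
.........
[... 335 characters left out ...]
...............
............................................
............................................
............................................
............................................
............................................
............................................
............................................
............................................
............................................
............................................
............................................
............................................
............................................
at [ 0.4853 -0.0753  0.125 ] yaw 179.85 q6 -8.7 t 35.4 shift [-0.0007 -0.0004 -0.001 ] turn -0.0026
```

{"method": "play_rows", "body": {
  "steps": [
    [[-0.0005,0,0.01,0],[0,0,0.01,0],[0,0,0.008,0],[0,0,0,0],[0,0,0.002,0]]
  ]
}}

```text
time: 35.8
ee_pos: [0.4856, -0.0754, 0.0949]
tcp_rot: [180.0, -0.0, 179.9]
wrist_force: [-0.3, 0.4, 1.7]
opening: 0.0121
grasp_force: 39.2
```

{"method": "play_rows", "body": {
  "steps": [
    [[0,0,0.002,0],[0,0,0.002,0],[0,0,0.001,0],[0,0,0,0],[0,0,0,0]]
  ]
}}

```text
time: 36.22
ee_pos: [0.4862, -0.0758, 0.0918]
tcp_rot: [180.0, 0.1, 179.8]
wrist_force: [-3.8, 2.2, 11.7]
opening: 0.0117
grasp_force: 40.3
```

{"method": "play_rows", "body": {
  "steps": [
    [[0,0,0,0],[0,0,0,0],[0,0,0,0],[0,0,0,0],[0,0,0,0]]
  ]
}}

```text
time: 36.63
ee_pos: [0.4862, -0.0758, 0.0918]
tcp_rot: [180.0, 0.1, 179.8]
wrist_force: [-3.1, 1.9, 11.8]
opening: 0.0119
grasp_force: 40.3
```

{"method": "play_rows", "body": {
  "steps": [
    [[0,0,-0.01,0],[0,0,-0.02,0],[0,0,-0.025,0],[0,0,-0.01,0],[0,0,0,0]]
  ]
}}

```text
time: 37.05
ee_pos: [0.4872, -0.0762, 0.158]
tcp_rot: [-180.0, 0.3, 179.8]
wrist_force: [0.5, 0.4, 0.2]
opening: 0.0119
grasp_force: 39.0
```

{"method": "play_rows", "body": {
  "steps": [
    [[0.0081,0.0291,0,0],[0.0081,0.0291,0,0],[0.0081,0.0291,0,0],[0.0081,0.0291,0,0],[0.0081,0.0291,0,0]]
  ]
}}

```text
time: 37.47
ee_pos: [0.4449, 0.0707, 0.1539]
tcp_rot: [-180.0, -0.1, 179.8]
wrist_force: [1.3, -0.3, -0.8]
opening: 0.0117
grasp_force: 39.1
```

{"method": "play_rows", "body": {
  "steps": [
    [[0.0081,0.0291,0,0],[0.0081,0.0291,0,0],[0.0081,0.0291,0,0],[0.0081,0.0291,0,0],[0.0081,0.0291,0,0]]
  ]
}}

```text
time: 37.88
ee_pos: [0.4048, 0.2165, 0.154]
tcp_rot: [-180.0, -0.1, 179.8]
wrist_force: [1.8, -0.6, -0.1]
opening: 0.0114
grasp_force: 39.1
```

{"method": "play_rows", "body": {
  "steps": [
    [[0.0081,0.0291,0,0],[0.0081,0.0291,0,0],[0.0081,0.0291,0,0],[0.0081,0.0291,0,0],[0,0,0,0]]
  ]
}}

```text
time: 38.3
ee_pos: [0.3721, 0.3354, 0.1534]
tcp_rot: [180.0, -0.1, -180.0]
wrist_force: [0.9, 0.0, -0.3]
opening: 0.0116
grasp_force: 39.2
```

{"method": "play_rows", "body": {
  "steps": [
    [[0,0,0,0],[0,0,0,0],[0,0,0,0],[0,0,0,0],[0,0,0,0]]
  ]
}}

```text
time: 38.72
ee_pos: [0.374, 0.3311, 0.1553]
tcp_rot: [180.0, 0.0, 179.8]
wrist_force: [0.1, 0.2, -0.5]
opening: 0.0118
grasp_force: 39.2
```

```bash
python3 - <<'E'
from h import *
dto(.3719,.3316,.0674,179.84)
E
```

```text
at [0.374  0.3311 0.1553] yaw 179.76 q6 41.8 t 38.7 shift [0.0021 0.0005 0.0879] turn -0.0014
```

{"method": "play_rows", "body": {
  "steps": [
    [[0.002,0.0005,0.015,0],[0,0,0.02,0],[0,0,0.02,0],[0,0,0.02,0],[0,0,0.01,0]]
  ]
}}

```text
time: 39.13
ee_pos: [0.3711, 0.3312, 0.068]
tcp_rot: [-179.9, -0.1, 179.8]
wrist_force: [0.1, -0.3, -0.7]
opening: 0.012
grasp_force: 39.2
```

{"method": "play_rows", "body": {
  "steps": [
    [[0,0,0.002,0],[0,0,0,0],[0,0,0,0],[0,0,0,0],[0,0,0,0]]
  ]
}}

```text
time: 39.55
ee_pos: [0.372, 0.3327, 0.0692]
tcp_rot: [179.9, 0.1, 179.8]
wrist_force: [-0.2, 0.0, -0.7]
opening: 0.012
grasp_force: 39.4
```

{"method": "play_rows", "body": {
  "steps": [
    [[0,0,0,0],[0,0,0,0],[0,0,0,0],[0,0,0,0],[0,0,0,0]]
  ],
  "gripper": 0.05
}}

```text
time: 39.97
ee_pos: [0.3716, 0.3324, 0.0683]
tcp_rot: [180.0, 0.0, 179.8]
wrist_force: [-0.4, -0.5, -0.1]
opening: 0.0497
grasp_force: 0.0
```

{"method": "play_rows", "body": {
  "steps": [
    [[0,0,-0.02,0],[0,0,-0.03,0],[0,0,-0.03,0],[0,0,-0.03,0],[0,0,0,0]]
  ]
}}

```text
time: 40.38
ee_pos: [0.373, 0.3336, 0.1843]
tcp_rot: [179.7, 0.3, 179.8]
wrist_force: [1.8, 0.3, 0.4]
opening: 0.05
grasp_force: 0.0
```

{"method": "play_rows", "body": {
  "steps": [
    [[0,0,-0.03,0],[0,0,-0.03,0],[0,0,-0.03,0],[0,0,0,0],[0,0,0,0]]
  ]
}}

```text
time: 40.8
ee_pos: [0.3722, 0.3328, 0.2698]
tcp_rot: [179.9, 0.1, 179.8]
wrist_force: [0.2, 0.3, -0.4]
opening: 0.05
grasp_force: 0.0
```

```bash
python3 - <<'E'
from h import *
c=cam('wrist','w11.png')
g=cv2.imread('pics/w8.png')
print(px(c,(.3717,.3315,.106)),px(c,(.3717,.3315,.06)))
v,u=px(c,(.3717,.3315,.06)).round().astype(int)[::-1]
m=c['img'][v-25:v+35,u-25:u+25].max(2)
for r in m[::2]: print(''.join('#' if q<45 else '+' if q<90 else '.' for q in r))
dto(.605,-.034,.265,-140)
E
```

```text
[274.80183556 186.97897736] [274.85484696 177.58267048]
.............................................+++++
..................................................
..................................................
..................................................
..................................................
..................................................
..................................................
.....................++######++...................
..................+##############+................
.................#################+...............
...............+###################+..............
...............#####################+.............
...............#####################+.............
...............#####################+.............
...............+########+++#########+.............
................+####++++++++++####+..............
..................+#++++++++++++##................
....................+++++++++++++.................
.....................++++++++++++.................
......................+++++++++...................
.........................+++++....................
..................................................
..................................................
++................................................
++++..............................................
++++..............................................
++++++............................................
+++++++...........................................
#++++++...........................................
++++++............................................
at [0.3718 0.3325 0.2683] yaw 179.84 q6 42.0 t 40.9 shift [-0.2342 -0.3659  0.0032] turn -0.7009
```

{"method": "play_rows", "body": {
  "steps": [
    [[-0.018,-0.0281,0,0],[-0.018,-0.0281,0,0],[-0.018,-0.0281,0,0],[-0.018,-0.0281,0,0],[-0.018,-0.0281,0,0]]
  ]
}}

```text
time: 41.27
ee_pos: [0.4614, 0.1901, 0.2668]
tcp_rot: [-180.0, -0.1, 179.9]
wrist_force: [-0.3, 0.1, -0.3]
opening: 0.0501
grasp_force: 0.0
```

{"method": "play_rows", "body": {
  "steps": [
    [[-0.018,-0.0281,0,0],[-0.018,-0.0281,0,0],[-0.018,-0.0281,0,0],[-0.018,-0.0281,0,0],[-0.018,-0.0281,0,0]]
  ]
}}

```text
time: 41.68
ee_pos: [0.5511, 0.0492, 0.2667]
tcp_rot: [-180.0, -0.1, 179.8]
wrist_force: [0.6, 1.0, 0.3]
opening: 0.0498
grasp_force: 0.0
```

{"method": "play_rows", "body": {
  "steps": [
    [[-0.018,-0.0281,0,0],[-0.018,-0.0281,0,0],[-0.018,-0.0281,0,0],[0,0,0,-0.1],[0,0,0,-0.1]]
  ]
}}

```text
time: 42.1
ee_pos: [0.6049, -0.0355, 0.2655]
tcp_rot: [179.9, -0.2, -168.6]
wrist_force: [-0.0, 0.4, -1.2]
opening: 0.0499
grasp_force: 0.0
```

{"method": "play_rows", "body": {
  "steps": [
    [[0,0,0,-0.1],[0,0,0,-0.1],[0,0,0,-0.1],[0,0,0,-0.1],[0,0,0,-0.1]]
  ]
}}

```text
time: 42.52
ee_pos: [0.6042, -0.0336, 0.2665]
tcp_rot: [179.9, -0.1, -139.8]
wrist_force: [-0.7, 0.3, 0.1]
opening: 0.0503
grasp_force: 0.0
```

```bash
python3 - <<'E'
from h import *
c=cam('wrist','w12.png')
dto(.605,-.034,.182,-140)
p=px(c,(.605,-.034,.224)); print(p); u,v=p.round().astype(int)
m=c['img'][v-36:v+30,u-32:u+32].max(2)
for r in m[::2]: print(''.join(str(min(9,q//10)) for q in r))
E
```

```text
at [ 0.6043 -0.0336  0.2666] yaw -139.37 q6 -43.8 t 42.6 shift [-0.0005 -0.0009  0.0846] turn 0.0109
[276.55406846 233.90270909]
1111110100000000000000000000000000000000000000000000000000000000
1111110000000000000000000000000000000000000000000000000000000000
1111000000000000000000000000001100000000000000000000000000000000
1100000000000000000000001222333322221000000000000000000000000000
1101000000000000000000012223333333322200000000000000000000000000
1000000000010000000000122323333333333221000000000000000000000000
0000000000100000000001222232333333332221000000000000000000000000
0000000000000000000011222233333333322221000000000000000000000000
0000000000000000000001222232333333332221000000000000000000000000
0010000000000000000012222333333332332221000000000000000000000000
0000000000000000000012222333333333333222000000000000000000000000
0000000000000000000012222333333332333222100000000000000000000000
0000000000000000000012222333333333223322100000000000000000000001
0000000000000000000012223333344443333222100000000000000000000014
0000000000000000000112334444444444444332200000000000000000000
[... 473 characters left out ...]
31133322112355655544321111135799999988888888888888
9999999999999998657999888876556678888888887899999988888888888888
9999999999999999988999999998899989999998887899999988888888888888
9999999999999999988999999998999999999998888899999988888888888888
9999999999999999988999999998999999999999988899999988888888888888
9999999999999999988999999998999999999998987899999988888888888899
9999999999999999988999999998999999999998887899999988888888889999
9999999999999999988999999998999999999998987899999988888889999999
9999999999999999988999999999999999999999987899999888888999999999
9999999999999999988999999998999989999999987899999888899999999964
9999999999999999988999999999999999999999887789999999999999996479
```

{"method": "play_rows", "body": {
  "steps": [
    [[0,-0.001,0.025,0],[0,0,0.025,0],[0,0,0.025,0],[0,0,0.009,0],[0,0,0,0]]
  ]
}}

```text
time: 42.98
ee_pos: [0.6037, -0.0343, 0.1809]
tcp_rot: [179.8, -0.2, -140.1]
wrist_force: [-0.5, 0.7, -0.2]
opening: 0.05
grasp_force: 0.0
```

{"method": "play_rows", "body": {
  "steps": [
    [[0,0,0,0],[0,0,0,0],[0,0,0,0],[0,0,0,0],[0,0,0,0]]
  ],
  "gripper": 0.0,
  "squeeze": 20
}}

```text
time: 43.4
ee_pos: [0.6053, -0.0337, 0.1861]
tcp_rot: [180.0, 0.1, -140.0]
wrist_force: [-4.4, 3.6, 4.6]
opening: 0.0138
grasp_force: 22.3
```

{"method": "play_rows", "body": {
  "steps": [
    [[0,0,0,0],[-0.0008,0.0156,0,0.105],[-0.0008,0.0156,0,0.105],[-0.0008,0.0156,0,0.105],[-0.0008,0.0156,0,0.105]]
  ]
}}

```text
time: 43.82
ee_pos: [0.5765, 0.0208, 0.1861]
tcp_rot: [-180.0, 0.2, -164.5]
wrist_force: [5.3, 1.1, -0.1]
opening: 0.0131
grasp_force: 22.0
```

{"method": "play_rows", "body": {
  "steps": [
    [[-0.0008,0.0156,0,0.105],[-0.0008,0.0156,0,0.105],[-0.0008,0.0156,0,0.105],[-0.0008,0.0156,0,0.105],[0,0,0,0]]
  ]
}}

```text
time: 44.23
ee_pos: [0.5729, 0.0845, 0.1861]
tcp_rot: [179.9, 0.2, 171.5]
wrist_force: [0.8, -0.6, 4.9]
opening: 0.013
grasp_force: 22.3
```

{"method": "play_rows", "body": {
  "steps": [
    [[-0.0008,0.0156,0,0.105],[-0.0008,0.0156,0,0.105],[-0.0008,0.0156,0,0.105],[-0.0008,0.0156,0,0.105],[0,0,0,0]]
  ]
}}

```text
time: 44.65
ee_pos: [0.5952, 0.142, 0.1861]
tcp_rot: [179.8, 0.2, 147.5]
wrist_force: [1.9, -2.2, 5.2]
opening: 0.0131
grasp_force: 22.7
```

{"method": "play_rows", "body": {
  "steps": [
    [[-0.0008,0.0156,0,0.105],[-0.0008,0.0156,0,0.105],[-0.0008,0.0156,0,0.105],[0,0,0,0],[0,0,0,0]]
  ]
}}

```text
time: 45.07
ee_pos: [0.6254, 0.1757, 0.1859]
tcp_rot: [179.9, 0.1, 129.8]
wrist_force: [2.1, -1.1, 4.7]
opening: 0.0132
grasp_force: 22.7
```

```bash
python3 - <<'E'
from h import *
o=bot.get_obs(); p=o['ee_pos']; print(p,o['wrist_force'],o['tcp_rot'])
v=p[:2]-[.718,.061]; print(np.hypot(*v)); a=np.degrees(np.arctan2(v[1],v[0])); print((-140.4+.7-a)%360*np.pi/180)
E
```

```text
[0.62544136 0.17566645 0.18590163] [ 2.14282205 -1.06139576  4.66256045] [1.79857935e+02 1.15665835e-01 1.29785211e+02]
0.14736179193118867
1.5950488384538692
```

{"method": "play_rows", "body": {
  "steps": [
    [[-0.0002,0.008,0,0.05],[0,0.006,0,0.04],[0,0,0,0],[0,0,0,0],[0,0,0,0]]
  ]
}}

```text
time: 45.48
ee_pos: [0.636, 0.1835, 0.1859]
tcp_rot: [179.9, 0.1, 124.6]
wrist_force: [2.4, -3.3, 4.7]
opening: 0.0134
grasp_force: 22.8
```

{"method": "play_rows", "body": {
  "steps": [
    [[0,0,0,0],[0,0,0,0],[0,0,0,0],[0,0,-0.02,0],[0,0,-0.03,0]]
  ],
  "gripper": 0.05
}}

```text
time: 45.9
ee_pos: [0.6338, 0.184, 0.2314]
tcp_rot: [-179.7, -0.1, 124.6]
wrist_force: [0.6, 0.5, 0.5]
opening: 0.05
grasp_force: 0.0
```

{"method": "play_rows", "body": {
  "steps": [
    [[0,0,-0.03,0],[0,0,0,0],[0,0,0,0.1],[0,0,0,0.1],[0,0,0,0.1]]
  ]
}}

```text
time: 46.32
ee_pos: [0.635, 0.1844, 0.2642]
tcp_rot: [-180.0, -0.0, 107.1]
wrist_force: [0.2, 1.0, 0.3]
opening: 0.0503
grasp_force: 0.0
```

{"method": "play_rows", "body": {
  "steps": [
    [[0,0,0,0.1],[0,0,0,0.1],[0,0,0,0.08],[0,0,0,0],[0,0,0,0]]
  ],
  "gripper": 0.0854
}}

```text
time: 46.73
ee_pos: [0.6349, 0.1843, 0.2641]
tcp_rot: [-180.0, -0.0, 91.5]
wrist_force: [-0.7, 0.2, -0.3]
opening: 0.0855
grasp_force: 0.0
```

```bash
python3 - <<'E'
from h import *
import pickle
c=cam('wrist','w13.png'); dish(c,.058)
dto(.601,.001,.15,90.7)
E
```

```text
blob [227 300  38  34 980] [245.6 316.4] [ 6.009e-01 -5.000e-04  5.800e-02]
at [0.635  0.1843 0.2641] yaw 91.5 q6 104.7 t 46.8 shift [-0.1823 -0.0387  0.1141] turn 0.014
```

{"method": "play_rows", "body": {
  "steps": [
    [[-0.0304,-0.0064,0,0],[-0.0304,-0.0064,0,0],[-0.0304,-0.0064,0,0],[-0.0304,-0.0064,0,0],[-0.0304,-0.0064,0,0]]
  ]
}}

```text
time: 47.2
ee_pos: [0.606, 0.0303, 0.2643]
tcp_rot: [180.0, -0.0, 91.5]
wrist_force: [-0.4, -0.5, 0.1]
opening: 0.0852
grasp_force: 0.0
```

{"method": "play_rows", "body": {
  "steps": [
    [[-0.0304,-0.0064,0,0.014],[0,0,0.035,0],[0,0,0.035,0],[0,0,0.034,0],[0,0,0,0]]
  ]
}}

```text
time: 47.62
ee_pos: [0.5976, 0.0007, 0.1528]
tcp_rot: [-179.4, -0.0, 90.6]
wrist_force: [-0.2, 0.7, -1.0]
opening: 0.0851
grasp_force: 0.0
```

{"method": "play_rows", "body": {
  "steps": [
    [[0,0,0,0],[0,0,0,0],[0,0,0,0],[0,0,0,0],[0,0,0,0]]
  ]
}}

```text
time: 48.03
ee_pos: [0.6017, 0.0012, 0.1621]
tcp_rot: [179.9, -0.0, 90.5]
wrist_force: [0.2, 0.6, 1.0]
opening: 0.0852
grasp_force: 0.0
```

```bash
python3 - <<'E'
from h import *
c=cam('wrist','w14.png'); dish(c,.058)
dto(.601,.001,.046,90.7)
E
```

```text
blob [ 243  177   62   60 2874] [273.3 206.8] [6.011e-01 3.000e-04 5.800e-02]
blob [ 246  272   56   50 2143] [273.8 296.3] [ 0.6021 -0.0854  0.058 ]
at [0.6015 0.0011 0.1616] yaw 90.54 q6 89.6 t 48.1 shift [-1.000e-04 -7.000e-04  1.156e-01] turn -0.0029
```

{"method": "play_rows", "body": {
  "steps": [
    [[0,0,0.03,0],[0,0,0.035,0],[0,0,0.03,0],[0,0,0.013,0],[0,0,0.005,0]]
  ]
}}

```text
time: 48.5
ee_pos: [0.5997, 0.001, 0.0451]
tcp_rot: [-179.8, -0.0, 90.5]
wrist_force: [-0.8, -0.1, 0.3]
opening: 0.0857
grasp_force: 0.0
```

{"method": "play_rows", "body": {
  "steps": [
    [[0,0,0.002,0],[0,0,0,0],[0,0,0,0],[0,0,0,0],[0,0,0,0]]
  ]
}}

```text
time: 48.92
ee_pos: [0.6016, 0.001, 0.0467]
tcp_rot: [179.9, 0.0, 90.5]
wrist_force: [-0.8, 0.3, -0.4]
opening: 0.0852
grasp_force: 0.0
```

{"method": "play_rows", "body": {
  "steps": [
    [[0,0,0,0],[0,0,0,0],[0,0,0,0],[0,0,0,0],[0,0,0,0]]
  ],
  "gripper": 0.03,
  "squeeze": 25
}}

```text
time: 49.33
ee_pos: [0.601, 0.001, 0.0457]
tcp_rot: [180.0, 0.0, 90.5]
wrist_force: [-1.2, 0.0, 4.6]
opening: 0.0542
grasp_force: 26.1
```

{"method": "play_rows", "body": {
  "steps": [
    [[0,0,0,0],[0,0,-0.005,0],[0,0,-0.02,0],[0,0,-0.03,0],[0,0,-0.03,0]]
  ]
}}

```text
time: 49.75
ee_pos: [0.6, 0.001, 0.1303]
tcp_rot: [-179.9, -0.0, 90.5]
wrist_force: [-0.0, -0.4, 0.3]
opening: 0.0535
grasp_force: 26.5
```

```bash
python3 - <<'E'
from h import *
o=bot.get_obs(); print(o['opening'],o['grasp_force'])
dto(.563,-.401,.13,180)
import pickle; c=pickle.load(open('c0.pkl','rb'))['top']
E
```

```text
0.05354221682773998 26.530742347240448
at [0.6    0.001  0.1303] yaw 90.52 q6 89.6 t 49.8 shift [-4.017e-01 -4.060e-02  4.000e-04] turn -1.5618
```

{"method": "play_rows", "body": {
  "steps": [
    [[-0.0309,-0.0027,0,0],[-0.0309,-0.0027,0,0],[-0.0309,-0.0027,0,0],[-0.0309,-0.0027,0,0],[-0.0309,-0.0027,0,0]]
  ]
}}

```text
time: 50.17
ee_pos: [0.5884, -0.1549, 0.1303]
tcp_rot: [-180.0, -0.0, 90.5]
wrist_force: [-0.3, -1.2, -0.8]
opening: 0.0536
grasp_force: 26.6
```

{"method": "play_rows", "body": {
  "steps": [
    [[-0.0309,-0.0027,0,0],[-0.0309,-0.0027,0,0],[-0.0309,-0.0027,0,0],[-0.0309,-0.0027,0,0],[-0.0309,-0.0027,0,0]]
  ]
}}

```text
time: 50.58
ee_pos: [0.5763, -0.3097, 0.1302]
tcp_rot: [-180.0, -0.0, 90.5]
wrist_force: [-0.4, 0.2, -0.5]
opening: 0.0541
grasp_force: 26.6
```

{"method": "play_rows", "body": {
  "steps": [
    [[-0.0309,-0.0027,0,0],[-0.0309,-0.0027,0,0],[-0.0309,-0.0027,0,0],[0,0,0,-0.12],[0,0,0,-0.12]]
  ]
}}

```text
time: 51.0
ee_pos: [0.5686, -0.4029, 0.1293]
tcp_rot: [-180.0, -0.0, 104.4]
wrist_force: [0.4, 0.5, -0.6]
opening: 0.0537
grasp_force: 26.6
```

{"method": "play_rows", "body": {
  "steps": [
    [[0,0,0,-0.12],[0,0,0,-0.12],[0,0,0,-0.12],[0,0,0,-0.12],[0,0,0,-0.12]]
  ]
}}

```text
time: 51.42
ee_pos: [0.5693, -0.4009, 0.13]
tcp_rot: [-180.0, -0.0, 139.0]
wrist_force: [0.2, -0.2, -0.5]
opening: 0.0536
grasp_force: 26.6
```

{"method": "play_rows", "body": {
  "steps": [
    [[0,0,0,-0.12],[0,0,0,-0.12],[0,0,0,-0.12],[0,0,0,-0.12],[0,0,0,-0.12]]
  ]
}}

```text
time: 51.83
ee_pos: [0.5693, -0.4009, 0.13]
tcp_rot: [180.0, -0.0, 173.4]
wrist_force: [-0.5, 0.8, 0.0]
opening: 0.0535
grasp_force: 26.6
```

{"method": "play_rows", "body": {
  "steps": [
    [[0,0,0,-0.12],[0,0,0,0],[0,0,0,0],[0,0,0,0],[0,0,0,0]]
  ]
}}

```text
time: 52.25
ee_pos: [0.5694, -0.401, 0.1302]
tcp_rot: [180.0, -0.0, 179.7]
wrist_force: [-0.4, 0.7, -0.4]
opening: 0.0539
grasp_force: 26.6
```

```bash
python3 - <<'E'
from h import *
import pickle
c=cam('wrist','w15.png'); pickle.dump(c,open('cw15.pkl','wb'))
dto(.568,-.401,.009,180)
cv2.imwrite('pics/w15b.png',np.clip(c['img'].astype(float)*1.5,0,255).astype('uint8'))
E
```

```text
at [ 0.5693 -0.401   0.1302] yaw 179.77 q6 -34.9 t 52.3 shift [ 1.300e-03 -1.000e-04  1.212e-01] turn -0.004
```

View pics/w15b.png

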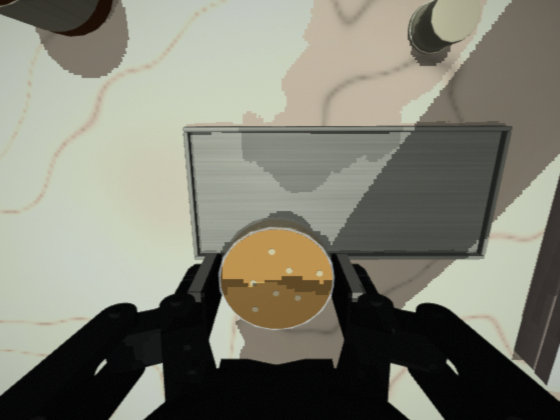

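```bash
python3 - <<'E'
from h import *
import pickle
c=pickle.load(open('cw15.pkl','rb'))
P=[w(c,*q,.012) for q in [(185,127),(511,127),(196,258),(485,258)]]
print(np.round(P,4),np.mean(P,0))
E
```

```text
[[ 0.5069 -0.4755  0.012 ]
 [ 0.5082 -0.2091  0.012 ]
 [ 0.625  -0.4761  0.012 ]
 [ 0.6263 -0.2072  0.012 ]] [ 0.56659195 -0.34196599  0.012     ]
```

{"method": "play_rows", "body": {
  "steps": [
    [[0.002,0,0.035,0],[0,0,0.035,0],[0,0,0.03,0],[0,0,0.015,0],[0,0,0.006,0]]
  ]
}}

```text
time: 52.72
ee_pos: [0.5658, -0.3999, 0.0055]
tcp_rot: [179.8, -0.2, 179.8]
wrist_force: [-0.0, 0.4, -0.6]
opening: 0.0537
grasp_force: 26.6
```

{"method": "play_rows", "body": {
  "steps": [
    [[0,0,0.002,0],[0,0,0,0],[0,0,0,0],[0,0,0,0],[0,0,0,0]]
  ]
}}

```text
time: 53.13
ee_pos: [0.568, -0.4014, 0.0088]
tcp_rot: [-179.9, 0.1, 179.9]
wrist_force: [0.7, -0.2, -0.4]
opening: 0.0541
grasp_force: 26.6
```

{"method": "play_rows", "body": {
  "steps": [
    [[0,0,0,0],[0,0,0,0],[0,0,0,0],[0,0,0,0],[0,0,-0.02,0]]
  ],
  "gripper": 0.075
}}

```text
time: 53.55
ee_pos: [0.5656, -0.3997, 0.0232]
tcp_rot: [179.8, -0.3, 179.9]
wrist_force: [-0.7, -0.6, -1.1]
opening: 0.0749
grasp_force: 0.0
```

{"method": "play_rows", "body": {
  "steps": [
    [[0,0,-0.03,0],[0,0,-0.035,0],[0,0,-0.035,0],[0,0,-0.035,0],[0,0,0,0]]
  ],
  "gripper": 0.0854
}}

```text
time: 53.97
ee_pos: [0.5691, -0.4022, 0.1709]
tcp_rot: [-179.7, 0.5, 179.9]
wrist_force: [1.7, -1.2, 1.1]
opening: 0.0853
grasp_force: 0.0
```

{"method": "play_rows", "body": {
  "steps": [
    [[0,0,0,0.12],[0,0,0,0.12],[0,0,0,0.12],[0,0,0,0.12],[0,0,0,0.12]]
  ]
}}

```text
time: 54.38
ee_pos: [0.5674, -0.401, 0.162]
tcp_rot: [-180.0, -0.0, 145.2]
wrist_force: [-0.6, 0.6, -0.8]
opening: 0.0855
grasp_force: 0.0
```

{"method": "play_rows", "body": {
  "steps": [
    [[0,0,0,0.12],[0,0,0,0.12],[0,0,0,0.12],[0,0,0,0.12],[0,0,0,0.12]]
  ]
}}

```text
time: 54.8
ee_pos: [0.5674, -0.401, 0.162]
tcp_rot: [-180.0, -0.0, 110.8]
wrist_force: [0.4, -0.1, 0.7]
opening: 0.0853
grasp_force: 0.0
```

{"method": "play_rows", "body": {
  "steps": [
    [[0,0,0,0.12],[0,0,0,0.12],[0,0,0,0.12],[0,0,0,0],[0,0,0,0]]
  ]
}}

```text
time: 55.22
ee_pos: [0.5674, -0.401, 0.1621]
tcp_rot: [-180.0, -0.0, 90.7]
wrist_force: [0.3, -1.3, -0.6]
opening: 0.0853
grasp_force: 0.0
```

```bash
python3 - <<'E'
from h import *
c=cam('wrist','w16.png'); dish(c,.017)
dto(.602,-.0855,.16,90.7)
E
```

```text
blob [ 251  168   53   53 2166] [276.9 194.1] [ 0.5696 -0.4016  0.017 ]
at [ 0.5674 -0.401   0.1622] yaw 90.76 q6 54.0 t 55.3 shift [0.315  0.0388 0.0022] turn 0.0011
```

Dish A rests in the tray at (0.5696, -0.4016). Now dish B.

{"method": "play_rows", "body": {
  "steps": [
    [[0.0315,0.0039,0,0],[0.0315,0.0039,0,0],[0.0315,0.0039,0,0],[0.0315,0.0039,0,0],[0.0315,0.0039,0,0]]
  ]
}}

```text
time: 55.68
ee_pos: [0.5854, -0.2419, 0.1623]
tcp_rot: [180.0, 0.0, 90.7]
wrist_force: [0.4, 0.1, 0.2]
opening: 0.0855
grasp_force: 0.0
```

{"method": "play_rows", "body": {
  "steps": [
    [[0.0315,0.0039,0,0],[0.0315,0.0039,0,0],[0.0315,0.0039,0,0],[0.0315,0.0039,0,0],[0.0315,0.0039,0,0]]
  ]
}}

```text
time: 56.1
ee_pos: [0.6035, -0.0841, 0.1624]
tcp_rot: [180.0, 0.0, 90.7]
wrist_force: [0.1, 0.0, 0.0]
opening: 0.0856
grasp_force: 0.0
```

{"method": "play_rows", "body": {
  "steps": [
    [[0,0,0,0],[0,0,0,0],[0,0,0,0],[0,0,0,0],[0,0,0,0]]
  ]
}}

```text
time: 56.52
ee_pos: [0.6034, -0.0867, 0.1622]
tcp_rot: [-180.0, 0.0, 90.5]
wrist_force: [0.7, -0.2, -0.8]
opening: 0.0853
grasp_force: 0.0
```

```bash
python3 - <<'E'
from h import *
c=cam('wrist','w17.png'); dish(c,.058)
dto(.602,-.0855,.047,90.7)
E
```

```text
blob [ 204  181   61   59 2782] [234.1 210.1] [ 0.5697 -0.0907  0.058 ]
at [ 0.6035 -0.0867  0.1622] yaw 90.47 q6 81.4 t 56.6 shift [ 0.0012 -0.0014  0.1152] turn -0.004
```

{"method": "play_rows", "body": {
  "steps": [
    [[-0.004,-0.0338,0,0],[0,0,0,0],[0,0,0,0],[0,0,0,0],[0,0,0,0]]
  ]
}}

```text
time: 56.98
ee_pos: [0.5706, -0.0903, 0.1629]
tcp_rot: [179.9, 0.0, 90.5]
wrist_force: [1.4, 0.2, -0.2]
opening: 0.0854
grasp_force: 0.0
```

```bash
python3 - <<'E'
from h import *
c=cam('wrist','w18.png'); dish(c,.058)
dto(.5697,-.0907,.047,90.7)
E
```

```text
blob [ 243  177   62   60 2828] [273.5 206.1] [ 0.5699 -0.0908  0.058 ]
at [ 0.5706 -0.0902  0.1628] yaw 90.51 q6 80.5 t 57.0 shift [-0.0005 -0.001   0.1157] turn -0.0034
```

{"method": "play_rows", "body": {
  "steps": [
    [[0,-0.001,0.03,0],[0,0,0.035,0],[0,0,0.03,0],[0,0,0.013,0],[0,0,0.005,0]]
  ]
}}

```text
time: 57.45
ee_pos: [0.5678, -0.0897, 0.0469]
tcp_rot: [-179.8, -0.0, 90.5]
wrist_force: [0.1, -0.3, -0.2]
opening: 0.0855
grasp_force: 0.0
```

{"method": "play_rows", "body": {
  "steps": [
    [[0,0,0.003,0],[0,0,0,0],[0,0,0,0],[0,0,0,0],[0,0,0,0]]
  ]
}}

```text
time: 57.87
ee_pos: [0.5695, -0.0901, 0.0476]
tcp_rot: [179.9, 0.0, 90.5]
wrist_force: [-0.8, -0.2, 0.1]
opening: 0.0855
grasp_force: 0.0
```

{"method": "play_rows", "body": {
  "steps": [
    [[0,0,0,0],[0,0,0,0],[0,0,0,0],[0,0,0,0],[0,0,0,0]]
  ],
  "gripper": 0.03,
  "squeeze": 25
}}

```text
time: 58.28
ee_pos: [0.5689, -0.09, 0.0468]
tcp_rot: [180.0, 0.0, 90.5]
wrist_force: [-2.6, 0.7, 3.9]
opening: 0.0536
grasp_force: 26.0
```

{"method": "play_rows", "body": {
  "steps": [
    [[0,0,0,0],[0,0,-0.005,0],[0,0,-0.02,0],[0,0,-0.03,0],[0,0,-0.03,0]]
  ]
}}

```text
time: 58.7
ee_pos: [0.568, -0.0898, 0.1314]
tcp_rot: [-179.9, -0.0, 90.5]
wrist_force: [0.4, 0.3, 0.5]
opening: 0.054
grasp_force: 26.5
```

```bash
python3 - <<'E'
from h import *
o=bot.get_obs(); print(o['opening'],o['grasp_force'])
dto(.567,-.281,.13,180)
E
```

```text
0.054021143558709545 26.531119644641876
at [ 0.568  -0.0898  0.1314] yaw 90.51 q6 80.5 t 58.7 shift [-0.1911 -0.0027  0.0014] turn -1.5618
```

{"method": "play_rows", "body": {
  "steps": [
    [[-0.0319,-0.0005,0,0],[-0.0319,-0.0005,0,0],[-0.0319,-0.0005,0,0],[-0.0319,-0.0005,0,0],[-0.0319,-0.0005,0,0]]
  ]
}}

```text
time: 59.12
ee_pos: [0.5675, -0.2509, 0.1314]
tcp_rot: [180.0, -0.0, 90.5]
wrist_force: [1.5, 0.6, 0.5]
opening: 0.0536
grasp_force: 26.6
```

{"method": "play_rows", "body": {
  "steps": [
    [[-0.0319,-0.0005,0,0],[0,0,0,0],[0,0,0,-0.12],[0,0,0,-0.12],[0,0,0,-0.12]]
  ]
}}

```text
time: 59.53
ee_pos: [0.5673, -0.2815, 0.131]
tcp_rot: [-180.0, -0.0, 111.4]
wrist_force: [-0.0, 0.9, -0.5]
opening: 0.053
grasp_force: 26.5
```

{"method": "play_rows", "body": {
  "steps": [
    [[0,0,0,-0.12],[0,0,0,-0.12],[0,0,0,-0.12],[0,0,0,-0.12],[0,0,0,-0.12]]
  ]
}}

```text
time: 59.95
ee_pos: [0.5675, -0.2811, 0.1311]
tcp_rot: [180.0, -0.0, 145.9]
wrist_force: [-0.6, -0.4, -0.6]
opening: 0.0536
grasp_force: 26.5
```

{"method": "play_rows", "body": {
  "steps": [
    [[0,0,0,-0.12],[0,0,0,-0.12],[0,0,0,-0.12],[0,0,0,-0.12],[0,0,0,-0.12]]
  ]
}}

```text
time: 60.37
ee_pos: [0.5675, -0.2811, 0.1312]
tcp_rot: [180.0, -0.0, -179.8]
wrist_force: [0.8, -0.2, 0.2]
opening: 0.0539
grasp_force: 26.5
```

```bash
python3 - <<'E'
from h import *
dto(.567,-.281,.0075,180)
c=cam('wrist','w19.png'); dish(c,.017)
E
```

```text
at [ 0.5675 -0.2811  0.1312] yaw -179.76 q6 -26.6 t 60.4 shift [4.000e-04 1.000e-04 1.237e-01] turn 0.0042
blob [ 106  176   61   57 2588] [135.5 204.4] [ 0.5707 -0.4033  0.017 ]
blob [ 221  229  111   99 8326] [275.9 277.8] [ 0.6419 -0.2813  0.017 ]
```

{"method": "play_rows", "body": {
  "steps": [
    [[0,0,0.035,0],[0,0,0.035,0],[0,0,0.03,0],[0,0,0.015,0],[0,0,0.006,0]]
  ]
}}

```text
time: 60.83
ee_pos: [0.5658, -0.2803, 0.0067]
tcp_rot: [179.9, -0.3, 179.7]
wrist_force: [0.2, 0.0, 0.2]
opening: 0.0538
grasp_force: 26.6
```

{"method": "play_rows", "body": {
  "steps": [
    [[0,0,0.002,0],[0,0,0,0],[0,0,0,0],[0,0,0,0],[0,0,0,0]]
  ]
}}

```text
time: 61.25
ee_pos: [0.5682, -0.2817, 0.0097]
tcp_rot: [-179.9, 0.1, 179.9]
wrist_force: [0.3, 0.8, -0.1]
opening: 0.0537
grasp_force: 26.6
```

{"method": "play_rows", "body": {
  "steps": [
    [[0,0,0,0],[0,0,0,0],[0,0,0,0],[0,0,0,0],[0,0,-0.02,0]]
  ],
  "gripper": 0.075
}}

```text
time: 61.67
ee_pos: [0.5656, -0.2804, 0.0246]
tcp_rot: [179.8, -0.3, 179.9]
wrist_force: [-0.4, -0.3, 0.9]
opening: 0.0751
grasp_force: 0.0
```

{"method": "play_rows", "body": {
  "steps": [
    [[0,0,-0.03,0],[0,0,-0.035,0],[0,0,-0.035,0],[0,0,-0.035,0],[0,0,0,0]]
  ]
}}

```text
time: 62.08
ee_pos: [0.5695, -0.2823, 0.1714]
tcp_rot: [-179.7, 0.5, 179.9]
wrist_force: [1.6, 0.3, 0.9]
opening: 0.0748
grasp_force: 0.0
```

{"method": "play_rows", "body": {
  "steps": [
    [[0.03,0,-0.01,0],[0.03,0,-0.01,0],[0.03,0,0,0],[0,0,0,0],[0,0,0,0]]
  ]
}}

```text
time: 62.5
ee_pos: [0.4766, -0.2814, 0.1839]
tcp_rot: [-180.0, 0.1, 179.8]
wrist_force: [0.7, 0.7, -0.2]
opening: 0.0753
grasp_force: 0.0
```

{"method": "play_rows", "body": {
  "steps": [
    [[0,0,0,0],[0,0,0,0],[0,0,0,0],[0,0,0,0],[0,0,0,0]]
  ]
}}

```text
time: 62.92
ee_pos: [0.4779, -0.2811, 0.1829]
tcp_rot: [180.0, -0.0, 179.9]
wrist_force: [0.7, -0.3, 0.1]
opening: 0.0749
grasp_force: 0.0
```

```bash
python3 - <<'E'
from h import *
c=cam('wrist','w20.png'); dish(c,.017)
t=cam('top'); dish(t,.017); dish(cam('scene'),.017)
# arm pin check in top view: expected pixel and patch
for q in (1.7,1.5): 
    a=np.radians(-139.7)-q; p=(.718+.149*np.cos(a),.061+.149*np.sin(a),.224); print(q,px(t,p))
u,v=px(t,p).round().astype(int)
for r in t['img'][v-14:v+14,u-20:u+20].max(2): print(''.join('#' if q<35 else '+' if q<70 else '.' for q in r))
u,v=px(t,(.3717,.3315,.06)).round().astype(int)
for r in t['img'][v-12:v+12,u-16:u+16].max(2): print(''.join('#' if q<45 else '+' if q<90 else '.' for q in r))
E
```

```text
blob [144 248  39  35 820] [160.2 262.3] [ 0.5626 -0.4095  0.017 ]
blob [ 253  248   46   42 1518] [275.5 268.8] [ 0.5709 -0.2822  0.017 ]
blob [  35  136   41   61 1622] [ 54.9 165.8] [0.6535 0.6947 0.017 ]
blob [347 189  15  15 187] [354.2 196.3] [ 0.569  -0.2811  0.017 ]
blob [466 177  35  37 947] [483.  194.8] [0.5855 0.682  0.017 ]
blob [492 203  34  32 826] [508.6 218.3] [0.6961 0.7111 0.017 ]
blob [194 256  15  14 182] [201.2 262.3] [ 0.569  -0.2812  0.017 ]
1.7 [201.64639191 158.61302636]
1.5 [207.91540129 166.74134678]
........................................
.................++.....................
.............++######++.................
............###########+................
..........++#+++########................
.........+##+....#######+...............
.........###.....+#######+..............
........+###.....+########..............
........+###+....+########+.............
........#####+..++#########+............
........######+++++#########+...........
........#######++++#########+...........
........########++###########...........
........+####################....
[... 673 characters left out ...]
.......
................................
................................
................................
..............................++
..............................++
...............++............+++
..............+##++..........+++
.............+######.........+++
..............+#####+........+++
...............+####+.......++++
..............+######.......+++.
.............+######+.......+++.
.............+#####+........+++.
...............++#+........+++..
...........................+++..
...........................+++..
..........................++++..
..........................+++...
..........................+++...
..........................+++...
.........................+++....
```

```bash
python3 - <<'E'
from h import *
c=cam('wrist'); p=px(c,(.5696,-.4016,.015)); print(p); u,v=p.round().astype(int)
m=cv2.cvtColor(c['img'],cv2.COLOR_BGR2HSV)[v-30:v+30,u-36:u+36]
for r in m[::2]: print(''.join('Y' if (12<q[0]<38 and q[1]>90) else '#' if q[2]<25 else '.' for q in r))
E
```

```text
[168.79084393 267.14091843]
........................................................................
........................................................................
........................................................................
........................................................................
........................................................................
........................................................................
........................YYYYYYYYYYYYYYYYY...............................
....................YYYYYYYYYYYYYYYYYYYYYYYYY...........................
.................YYYYYYYYYYYYYYYYYYYYYYYYYYYYYYYY.......................
................YYYYYYYYYYYYYYYYYYYYYYYYYYYYYYYYYYY.....................
..............YYYYYYYYYYYYYYYY...YYYYYYYYYYYYYYYYYYYY...................
.............YYYYYYYYYYYYYYYYYYYYYYYYYYYYYYYYYYY..........#####.........
............YYYYYYYYYYYYYYYYYYYYYYYYYYYYYYYYYYY..........#######........
............YYYYYYYYYYYYYYYYYYYYYYYYYYYYYYYYY...........########........
...........YYYYYYYYYYYYYYYYYYYYYYYYYYY...YYY......
[... 417 characters left out ...]
#######............#################.......
...............YYYYYYYYYYY########.............##################.......
.................YYYYYYY#########.............#######Y##Y#########......
...................YYYY#########............#######Y#Y#########Y##......
.....................#########.............###############Y#######......
....................#########.............############Y###########......
..................##########.............#########################......
.................#########..............#############Y############......
...............##########..............#########################Y#......
..............##########.............####Y#####Y#############Y####......
```

```bash
python3 - <<'E'
from h import *
print(bot.job_done())
E
```

```text
the job is handed in; nothing more can be done
None
```

The job is handed in after about 63 s of robot time, but `bot.job_done()` returned no verdict. By my last camera and force checks, both dishes (only two were there) were counted and now lie in the tray, zero then count were pressed fully in, the stylus is back in its block, the camera arm is out, and I touched none of the other things; one dish was knocked aside on the glass after the counting, so I found it again before moving it.

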